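# Pour the loose relays into the parts drawer

### The arm

A 6-joint arm with a two-finger parallel gripper is mounted at the origin on the work surface. World frame = base frame: x ahead of the robot, y to its left, z up, the work surface at z = 0. Lengths are in m, angles in degrees, forces in N, time in s.
With the tool pointing down it reaches from about 0.325 to 0.85 m from the base axis. Payload 4.4 kg.
Tool frame: the origin (TCP) lies at the very end of the fingers, on their centre line; the grasp point (between the pads) lies 19 mm behind it (r.grip_point_offset is the distance from the TCP to the grasp point, in m); z points along the fingers, y is the line along which they close (so a half turn about z gives the same grasp; the last joint's range is limited). The gripper opens to 94 mm and grips with 3 to 60 N. Pads are 16 mm wide; open, the fingers measure 119 mm over their backs; the gripper's body (75 mm by 177 mm) begins 78 mm behind the grasp point.
Start: joints at [58.127, 11.837, 88.321, -0, 79.842, -8.623], TCP at [0.227, 0.528, 0.205] pointing down, gripper open.
Joint ranges: [-156.59, 156.59], [-49.26, 127.26], [12.9, 141.05], [-63.56, 243.56], [4.71, 150.69], [-161.64, 161.64]. Speed limits (degrees/s): [159.86, 159.86, 180, 180, 180, 180].

### API

Orientations are given as [roll, pitch, yaw] about the fixed x, y, z axes, in that order (R = Rz(yaw) Ry(pitch) Rx(roll)).
In Python, from rig import r, cams gives the robot as it stands. The module is installed in compiled form; this text tells all that it offers.
- The arm moves only by the shell command python3 -m handwheel 'ROWS'. ROWS is JSON, a list of rows, each an object with "offset": the shift along the tool's x, y, z in cm, a list of three; "twist": the turn, a rotation vector about the tool's x, y, z in degrees, a list of three; "grip": the opening, from 0 (shut) to 1 (fully open). A call has 1 to 10 rows; each row is the pose to reach, as a shift and turn from the pose commanded when the call began, along the tool's axes at that moment; what a row does not reach only later rows make up. A row lasts 1/8 s, in which the tool goes at most 62.5 mm and 10.7 degrees, less where a joint would pass 70% of its speed; a pose out of reach is approached as far as the arm can. A call with a gripper value outside its range is refused whole. The fingers move at their own pace and stop on an object; the grip force is fixed at half the most. Time passes only in rows, so rows that repeat a pose let the fingers close. It gives the time, the measured TCP pose, the force, the opening and the grip force at its end, in the units of the state.
- r.get_obs(): the state, without advancing time (a new reading comes with each control period).
- cams.snapshot(name): name is "scene" or "top" or "wrist"; returns (picture, depth): 384x512x3 uint8, red, green, blue; 384x512 float32, m along the optical axis (not along the pixel's ray), 0 where there is no reading.
- cams.camera_params(name): a dict with "mtx" (3x3 intrinsics, pixels), "rvec" (rotation vector, rad) and "tvec" (3), from world to camera coordinates, as OpenCV has them; the wrist camera has in their place "mount" (4x4, takes a point from camera to tool coordinates, whose origin is the TCP and whose axes are the flange's). Camera axes: x right, y down, z forward; pixel columns grow to the right and rows downward; lengths in m; the calibration is good to about 2 mm. A picture is of the moment at which its call begins: read the wrist's pose just before it. camera_params takes no time and is no camera call.
- r.finish_job(): hands the job in; it is judged then, once.
Trained networks look in the newest picture that a camera, given by its name, has taken for a name from the list of things; names that differ only in an ending like _2 or _b are one class to them, and where a whole thing is asked for, a point or a joint stands for the part that bears it (a point fixed in the world has none). Each returns a list of dicts, best first, with "score" (0 to 1); they miss things now and then, are a little off and sometimes report something else, mostly with a low value. They report only what shows in the picture. A call takes as long as a camera call. They do not tell look-alikes from the thing itself.
- cams.find_in(thing, camera): "box" ([left, top, width, height] as shares, 0 to 1, of the picture: columns of its width, rows of its height, round what is visible of it).
- cams.trace(thing, camera): "region" (384x512 bool, what is visible of it) and "box" ([left, top, width, height] as shares, 0 to 1, of the picture: columns of its width, rows of its height, round what is visible of it).
- cams.tip_of(thing, camera): "point" ([column, row] as shares, 0 to 1, of the picture: columns of its width, rows of its height: a listed point, or the origin of a listed thing).
The state is a dict: "time_s": time; "q": joint angles; "qvel": joint speeds; "joint_torque": joint torques, N m; "eef_pos": TCP position; "eef_rot": TCP orientation; "wrist_force": force on the tool from outside, world axes, zero at the start; "ft_torque": the same for the moment, N m; "width": opening from 0.0 (shut) to 1.0 (fully open); "gripper_force": force on a finger pad.
Only numpy, scipy, OpenCV 4.12 (cv2) and the standard library are available. Lean on these libraries where they do the work, as an engineer would, in place of code of your own. Each camera call takes 0.05 s, during which the arm holds its last target. There are 200 camera calls.

### The job

Gather all the loose blue relays from the bench mat into the aluminium chute while it stands on its pad. With the parts drawer pulled out to its stop, pick the chute up by its orange grip and tilt its spout over the yellow-edged mouth in the drawer, holding it there until every relay has slid down it into the bin (any that miss go back into the chute and are poured again). Then set the empty chute level back on its grey pad and push the drawer fully shut, leaving the circuit board, iron stand and solder reel where they are.

Things in the scene. Friction and masses are not known exactly. Their poses are not given: they have to be found in the camera images.
- drawer (a joint): Slide of the parts drawer, m: 0 = fully shut, grows as the drawer is pulled out, 0.145 = stop. The drawer slides along the cabinet's own -x (towards the robot); about 1.5 N of friction holds it where it is left; there is no catch.
- cabinet: Blue steel parts cabinet, fixed, 200 (x) x 160 (y) x 85 mm high, with one drawer. Origin: centre of its underside, on the green bench mat (mat top at z = 2 mm, all stands on it); front faces its own -x. Its top reaches 88 mm in front of the origin, the shut drawer's front 100 mm.
- handle (a point): Centre of the drawer's bar handle: square steel bar 10 x 10 mm, 90 mm long along the cabinet's y, 66 mm above the cabinet's underside, 43 mm in front of the drawer's grey front (38 mm clear behind the bar), on two arms 80 mm apart. The front's top edge is 16 mm above the bar's centre. Moves with the drawer; axes as the cabinet.
- mouth (a point): Centre of the bin's square 64 x 64 mm mouth (yellow border), in the plane of the flat black drawer cover's top; moves with the drawer, axes as the cabinet. Below it a closed yellow bin 47 mm deep. Cover 136 mm wide, 21 mm lower than the cabinet's top. The centre lies 95 mm behind the drawer's outer front; at the stop the mouth's rear edge is 30 mm in front of the cabinet's top, otherwise partly under it.
- chute: Loose polished aluminium sorting chute, 0.2 kg, open above and at its narrow nose. Origin: centre of underside; x to the nose, z up. Floor 4 mm thick, x = -90 to 90 mm; wall tops 34 mm above the underside. Basin 80 mm wide inside from x = -86 to 10, narrowing by x = 60 to a spout 44 mm inside, 52 outside. Orange grip block at the rear. Relays start to slide at 12 to 19 degrees of tilt. Starts on the pad.
- spout (a point): Middle of the chute floor's upper surface at the open end of the spout: (90, 0, 4) mm in the chute's frame; axes as the chute.
- grip (a point): Grasp point on the chute's orange grip block, (-98, 0, 80) mm in the chute's frame; the block is 16 mm thick along the chute's x, 30 mm wide along its y and stands from the underside to 100 mm high, behind the rear wall. Axes as the chute.
- pad: Grey rubber rest pad of the chute, fixed to the mat, 224 (x) x 116 (y) x 3 mm thick; origin: centre of its underside.
- relay1: Loose blue relay, a box 17 (x) x 13 (y) x 13 (z) mm with white marks, 12 g; origin at its centre. Four to six of the six relays are present; an absent one reads None.
- relay2: Loose blue relay, a box 17 (x) x 13 (y) x 13 (z) mm with white marks, 12 g; origin at its centre. Four to six of the six relays are present; an absent one reads None.
- relay3: Loose blue relay, a box 17 (x) x 13 (y) x 13 (z) mm with white marks, 12 g; origin at its centre. Four to six of the six relays are present; an absent one reads None.
- relay4: Loose blue relay, a box 17 (x) x 13 (y) x 13 (z) mm with white marks, 12 g; origin at its centre. Four to six of the six relays are present; an absent one reads None.
- relay5: Loose blue relay, a box 17 (x) x 13 (y) x 13 (z) mm with white marks, 12 g; origin at its centre. Four to six of the six relays are present; an absent one reads None.
- relay6: Loose blue relay, a box 17 (x) x 13 (y) x 13 (z) mm with white marks, 12 g; origin at its centre. Four to six of the six relays are present; an absent one reads None.
- board: Bystander: loose green circuit board 130 x 90 mm with black capacitors up to 34 mm high; origin: centre of its underside. Leave alone.
- iron_stand: Bystander: loose black soldering-iron stand 160 x 80 mm, up to 140 mm high; origin: centre of its underside. Leave alone.
- reel: Bystander: loose reel of solder, 64 mm across, 50 mm high; origin: centre of its underside. Leave alone.
Mind the look-alikes: they are no part of the job. Of the things shaped like the chute, the aluminium one is meant.

How it is judged:
By the outcome, as a careful person would: the job done as asked, in the order asked, and still so for the second after the job is handed in, with the robot touching nothing.
Of relay1, relay2, relay3, relay4, relay5, relay6 only 4 to 6 are there at a start; the rules pass over those that are not, and their reading is None.
At some moment in a run one of relay1, relay2, relay3, relay4, relay5, relay6 may be knocked a few centimetres aside while the robot is not near it.
It also fails if it takes over 210 s, if anything falls off the work surface, if the arm or the gripper's body presses on something with over 40 N, if the wrist force passes 120 N, or if a joint passes its speed limit or range.

## Working session

There is one attempt and no reset: what is moved stays moved. The work goes in short steps, Python scripts to look and compute and a shell command to move; the robot and the scene stay as the last step left them, time stands still between calls to the robot, and variables do not carry over. Pictures are saved under pics/ and viewed, at most 14 in all, crops included, and the job is handed in when it is done.

```bash
mkdir -p pics
cat > h.py <<'E'
import numpy as np, cv2, json
from rig import r, cams
from scipy.spatial.transform import Rotation as R
def toolT():
    o=r.get_obs(); T=np.eye(4); T[:3,:3]=R.from_euler('xyz',o['eef_rot'],degrees=True).as_matrix(); T[:3,3]=o['eef_pos']; return T
def camT(n):
    p=cams.camera_params(n)
    if 'mount' in p: return np.array(p['mtx']), toolT()@np.array(p['mount'])
    T=np.eye(4); T[:3,:3]=cv2.Rodrigues(np.array(p['rvec'],float))[0]; T[:3,3]=np.ravel(p['tvec']); return np.array(p['mtx']), np.linalg.inv(T)
def snap(n,f=None):
    K,T=camT(n); im,d=cams.snapshot(n)
    if f: cv2.imwrite('pics/'+f,im[:,:,::-1])
    return im,d,K,T
def cloud(d,K,T):
    v,u=np.mgrid[:d.shape[0],:d.shape[1]]
    P=np.stack([(u-K[0,2])/K[0,0]*d,(v-K[1,2])/K[1,1]*d,d],-1)
    W=P@T[:3,:3].T+T[:3,3]; W[d<=0]=np.nan; return W
def rot(p): # direction from world to tool (cm)
    T=toolT(); return np.round(100*T[:3,:3].T@(np.array(p)-T[:3,3]),2)
E
python3 - <<'E'
from h import *
print(r.get_obs())
a=snap('scene','s1.png'); b=snap('top','t1.png')
for n,x in(('scene',a),('top',b)):
    W=cloud(*x[1:]); np.save(n+'.npy',W)
    for t in ['handle','mouth','chute','spout','grip','pad','cabinet','relay1']:
        for m in cams.tip_of(t,n):
            p=m['point'];u,v=int(p[0]*512),int(p[1]*384)
            print(n,t,round(m['score'],2),(u,v),np.round(W[min(v,383),min(u,511)],3))
E
```

```text
{'time_s': 0.0, 'q': array([ 5.81264032e+01,  1.18840844e+01,  8.84041735e+01, -1.72636000e-03,
        7.98423460e+01, -8.62320704e+00]), 'qvel': array([-0.0144941 , -0.15484318,  0.02717306, -0.00065121,  0.07964933,
        0.0429079 ]), 'joint_torque': array([ 1.78015116e-04, -3.70879340e+01, -2.81420052e+01,  6.98856823e-02,
        3.62414774e-02, -1.87745682e-04]), 'eef_pos': array([0.22656853, 0.52759556, 0.20429765]), 'eef_rot': array([-1.79870618e+02, -1.79027857e-02,  1.56749896e+02]), 'wrist_force': array([ 0.62980244,  0.23665511, -0.83900461]), 'ft_torque': array([-0.01056415, -0.02937798, -0.01098536]), 'gripper_force': 0.0, 'width': 0.9985924267265416}
scene handle 0.61 (300, 205) [0.574 0.158 0.074]
scene mouth 0.52 (114, 276) [ 0.706 -0.378  0.051]
scene chute 0.9 (188, 250) [ 0.634 -0.179  0.011]
scene chute 0.73 (135, 139) [ 0.162 -0.324  0.005]
scene spout 0.92 (116, 128) [ 0.088 -0.391 -0.005]
scene spout 0.87 (215, 242) [ 0.621 -0.1    0.012]
scene grip 0.77 (145, 243) [ 0.648 -0.286  0.102]
scene grip 0.66 (164, 127) [ 0.205 -0.215  0.087]
scene pad 0.62 (188,
[... 624 characters left out ...]
.188  0.007]
top chute 0.18 (381, 214) [ 0.426 -0.341  0.015]
top spout 0.83 (295, 156) [ 0.615 -0.087  0.003]
top spout 0.62 (401, 321) [ 0.112 -0.381  0.003]
top grip 0.96 (361, 141) [ 0.634 -0.272  0.091]
top grip 0.56 (350, 293) [ 0.203 -0.213  0.099]
top pad 0.59 (323, 151) [ 0.628 -0.175  0.011]
top cabinet 0.79 (205, 126) [0.69  0.186 0.084]
top cabinet 0.4 (327, 153) [ 0.622 -0.188  0.007]
top relay1 0.59 (365, 194) [ 0.489 -0.296  0.015]
top relay1 0.55 (353, 215) [ 0.425 -0.257  0.012]
top relay1 0.44 (331, 189) [ 0.508 -0.196  0.003]
top relay1 0.41 (382, 212) [ 0.433 -0.345  0.015]
top relay1 0.41 (316, 210) [ 0.443 -0.146  0.002]
top relay1 0.37 (302, 191) [ 0.502 -0.104  0.012]
```

```bash
python3 -c "
import cv2,numpy as np
cv2.imwrite('pics/st1.png',np.vstack([cv2.imread('pics/s1.png'),cv2.imread('pics/t1.png')])[:, :])"; python3 -c "
import cv2
i=cv2.imread('pics/t1.png');cv2.imwrite('pics/t1b.png',cv2.resize(i,(800,600),interpolation=cv2.INTER_CUBIC))"
```

```text
(no output)
```

View pics/t1b.png

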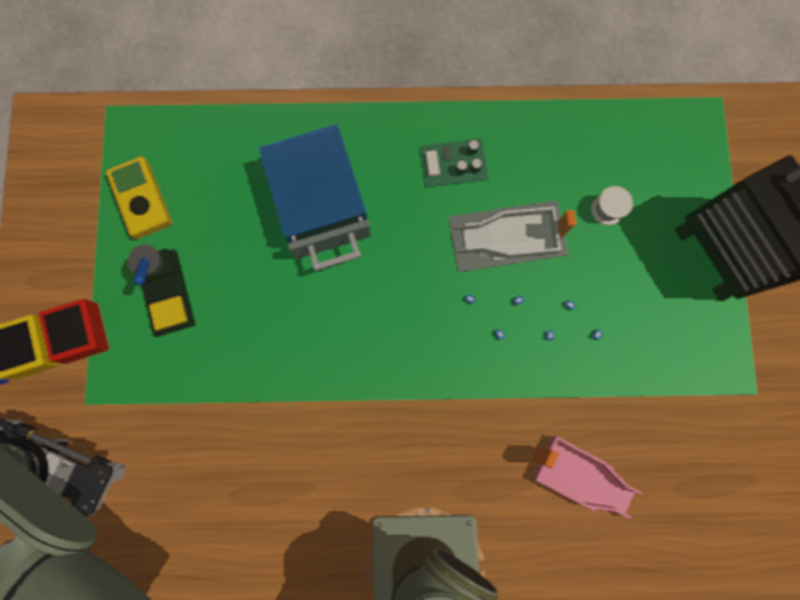

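View pics/s1.png

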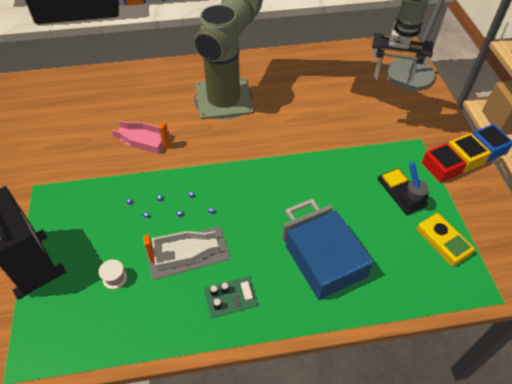

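The top view shows the aluminium chute at (510,235) with its orange grip at (570,220) and the cabinet at (315,185) with its handle at (333,258). The six relays are at about (469,299), (518,300), (569,304), (499,334), (549,335) and (597,334).

Look-alikes:
- **Chutes:** the pink one off the mat at (590,475) is a decoy. The aluminium one at (510,235), standing on the grey pad, is the one I want.
- **Cabinets and bins:** the coloured bins at far left (50,335) are decoys. The blue cabinet is the one to use.

Next I'll go above the relays.

```bash
python3 -m handwheel '[{"offset":[-4,-5,-8],"twist":[0,0,10],"grip":1},{"offset":[-8,-10,-15],"twist":[0,0,20],"grip":1},{"offset":[-12,-14,-15],"twist":[0,0,30],"grip":1},{"offset":[-16,-18,-15],"twist":[0,0,40],"grip":1},{"offset":[-20,-22,-15],"twist":[0,0,50],"grip":1},{"offset":[-24,-27,-15],"twist":[0,0,60],"grip":1},{"offset":[-26,-30,-15],"twist":[0,0,66.8],"grip":1}]'
python3 - <<'E'
from h import *
print(toolT().round(3), cams.camera_params('wrist'), rot([.50,-.2,.40]))
E
```

```text
time_s: 1.78
eef_pos: [0.3444, 0.1616, 0.3557]
eef_rot: [179.9, -0.0, 89.7]
wrist_force: [1.4, 0.2, -0.1]
width: 1.001
gripper_force: 0.0
[[ 0.005  1.     0.002  0.344]
 [ 1.    -0.005  0.     0.162]
 [ 0.     0.002 -1.     0.356]
 [ 0.     0.     0.     1.   ]] {'mtx': array([[300.97624092,   0.        , 256.27576707],
       [  0.        , 300.97624092, 193.11165391],
       [  0.        ,   0.        ,   1.        ]]), 'mount': array([[-8.84431435e-04, -9.64953099e-01, -2.62420911e-01,
         7.64503707e-02],
       [ 9.99999348e-01, -1.04312187e-03,  4.65408131e-04,
        -1.77796490e-05],
       [-7.22834010e-04, -2.62420328e-01,  9.64953392e-01,
        -1.77996635e-01],
       [ 0.00000000e+00,  0.00000000e+00,  0.00000000e+00,
         1.00000000e+00]])} [-36.09  15.73  -4.41]
```

```bash
python3 -m handwheel '[{"offset":[-6,2,0],"twist":[0,0,0],"grip":1},{"offset":[-12,4,0],"twist":[0,0,0],"grip":1},{"offset":[-18,6,2],"twist":[0,0,0],"grip":1},{"offset":[-24,8,4],"twist":[0,0,0],"grip":1},{"offset":[-30,10,6],"twist":[0,0,0],"grip":0.4},{"offset":[-36,13,8],"twist":[0,0,0],"grip":0.4},{"offset":[-36,13,8],"twist":[0,0,0],"grip":0.4},{"offset":[-36,13,8],"twist":[0,0,0],"grip":0.4}]'
cat > look.py <<'E'
from h import *
import sys
f=sys.argv[1] if len(sys.argv)>1 else None
im,d,K,T=snap('wrist',f); W=cloud(d,K,T); np.save('wrist.npy',W); cv2.imwrite('w.png',im[:,:,::-1])
hsv=cv2.cvtColor(im,cv2.COLOR_RGB2HSV)
m=((hsv[...,0]>95)&(hsv[...,0]<130)&(hsv[...,1]>90)&(hsv[...,2]>40)).astype(np.uint8)
m=cv2.morphologyEx(m,cv2.MORPH_CLOSE,np.ones((5,5)))
n,l,s,c=cv2.connectedComponentsWithStats(m)
for i in range(1,n):
    if s[i,4]>60:
        P=W[(l==i)]; P=P[P[:,2]>.010] if (P[:,2]>.010).sum()>15 else P
        P=P[P[:,2]>np.nanpercentile(P[:,2],60)-.004]
        (cx,cy),wh,a=cv2.minAreaRect((P[:,:2]*1000).astype(np.float32))
        if wh[0]<wh[1]: a+=90
        print('px',c[i].round(),'xy',round(cx),round(cy),'z',np.nanmedian(P[:,2]).round(3),'size',np.round(wh),'long axis yaw',round(a%180))
E
python3 look.py w1.png
python3 - <<'E'
from h import *
W=np.load('wrist.npy')
for t in ['relay1','chute','spout','grip','handle','pad']:
    for m in cams.tip_of(t,'wrist'):
        p=m['point'];u,v=int(p[0]*512),int(p[1]*384); print(t,round(m['score'],2),(u,v),np.round(W[min(v,383),min(u,511)],3))
E
```

```text
time_s: 2.78
eef_pos: [0.4735, -0.197, 0.2744]
eef_rot: [-179.9, -0.1, 89.9]
wrist_force: [0.2, 0.5, 0.2]
width: 0.611
gripper_force: 0.0
px [279.  95.] xy 505 -100 z 0.014 size [16. 12.] long axis yaw 60
px [229. 136.] xy 434 -155 z 0.014 size [17. 11.] long axis yaw 21
px [275. 163.] xy 501 -195 z 0.014 size [12. 15.] long axis yaw 117
px [229. 200.] xy 431 -252 z 0.014 size [12. 14.] long axis yaw 176
px [267. 227.] xy 490 -296 z 0.014 size [15. 12.] long axis yaw 50
px [230. 255.] xy 430 -345 z 0.014 size [11. 16.] long axis yaw 149
relay1 0.68 (267, 229) [ 0.49  -0.297  0.014]
relay1 0.63 (232, 136) [ 0.439 -0.154  0.014]
relay1 0.6 (276, 95) [ 0.501 -0.098  0.014]
relay1 0.55 (226, 201) [ 0.427 -0.252  0.013]
relay1 0.48 (273, 165) [ 0.498 -0.197  0.014]
relay1 0.47 (229, 254) [ 0.429 -0.34   0.015]
chute 0.78 (59, 231) [ 0.156 -0.305  0.002]
chute 0.71 (361, 156) [ 0.628 -0.185  0.008]
spout 0.86 (40, 278) [ 0.107 -0.391 -0.001]
spout 0.67 (364, 89) [ 0.626 -0.09   0.003]
spout 0.48 (272, 160) [ 0.496 -0.189  0.014]
grip 0.93 (49, 196) [ 0.218 -0.22   0.096]
grip 0.62 (384, 235) [ 0.636 -0.273  0.095]
```

View pics/w1.png

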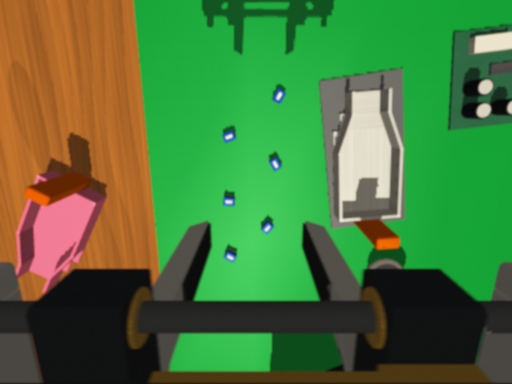

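The wrist view shows six relays at (279,95), (229,136), (275,163), (229,200), (267,227) and (230,255). The aluminium chute on its pad is at (362,155) with its grip at (380,235), and the pink decoy is at (60,225). Relay tops read z ≈ 14 mm, against 15 expected.

```bash
cat > plan.py <<'E'
from h import *
import sys
# args: x y z yaw (mm, deg) -> offset cm and twist from current pose (tool down assumed for target)
T=toolT()
for a in sys.argv[1:]:
    v=[float(s) for s in a.split(',')]
    Rt=R.from_euler('xyz',[180,0,v[3]],degrees=True).as_matrix()
    print(a,'off',rot(np.array(v[:3])/1000),'tw',np.round(R.from_matrix(T[:3,:3].T@Rt).as_rotvec(degrees=True),1))
E
cat > chute.py <<'E'
from h import *
def fit(W,im,box):
    x0,x1,y0,y1=box
    b=(W[...,0]>x0)&(W[...,0]<x1)&(W[...,1]>y0)&(W[...,1]<y1)
    hsv=cv2.cvtColor(im,cv2.COLOR_RGB2HSV)
    o=b&(hsv[...,0]<16)&(hsv[...,1]>150)&(hsv[...,2]>80)
    wt=b&(W[...,2]>.030)&(W[...,2]<.044)&~o
    print('walls',cv2.minAreaRect((W[wt][:,:2]*1000).astype(np.float32)),'z',np.nanmedian(W[wt][:,2]))
    g=W[o]; print('orange n',len(g),'ztop',np.percentile(g[:,2],95)); g=g[g[:,2]>np.percentile(g[:,2],95)-.006]
    print('grip top',cv2.minAreaRect((g[:,:2]*1000).astype(np.float32)))
    fl=b&(W[...,2]>.0065)&(W[...,2]<.0125); print('floor z',np.nanmedian(W[fl][:,2]))
if __name__=='__main__':
    fit(np.load('wrist.npy'),cv2.imread('w.png')[:,:,::-1].copy(),(.55,.71,-.31,-.06))
E
python3 chute.py; python3 plan.py 505,-100,60,60 505,-100,4,60 620,-190,80,95
```

```text
walls ((632.1304931640625, -191.197265625), (88.96981048583984, 194.4635009765625), 4.518552780151367) z 0.037391831489474225
orange n 746 ztop 0.10433754762557917
grip top ((637.5401611328125, -280.48583984375), (28.083843231201172, 15.202962875366211), 4.08223295211792)
floor z 0.008073939102362482
505,-100,60,60 off [ 9.58  3.08 21.61] tw [ 0.1  0.  30. ]
505,-100,4,60 off [ 9.59  3.08 27.21] tw [ 0.1  0.  30. ]
620,-190,80,95 off [ 0.57 14.58 19.63] tw [ 0.1  0.  -5. ]
```

```bash
python3 -m handwheel '[{"offset":[3.5,1,6],"twist":[0,0,10],"grip":0.35},{"offset":[7,2,12],"twist":[0,0,20],"grip":0.35},{"offset":[9.6,3.1,18],"twist":[0,0,30],"grip":0.35},{"offset":[9.6,3.1,22],"twist":[0,0,30],"grip":0.35},{"offset":[9.6,3.1,25],"twist":[0,0,30],"grip":0.35},{"offset":[9.6,3.1,27],"twist":[0,0,30],"grip":0.35},{"offset":[9.6,3.1,27],"twist":[0,0,30],"grip":0.35},{"offset":[9.6,3.1,27],"twist":[0,0,30],"grip":0},{"offset":[9.6,3.1,27],"twist":[0,0,30],"grip":0},{"offset":[9.6,3.1,27],"twist":[0,0,30],"grip":0}]'
python3 plan.py 505,-100,80,60 633,-228,80,95 633,-228,25,95
```

```text
time_s: 4.38
eef_pos: [0.5055, -0.1009, 0.0061]
eef_rot: [179.9, -0.0, 59.9]
wrist_force: [-0.4, 0.7, 2.1]
width: 0.132
gripper_force: 30.0
505,-100,80,60 off [ 0.06 -0.08 -7.39] tw [ 0.1 -0.  -0.1]
633,-228,80,95 off [-4.61 17.41 -7.37] tw [  0.1   0.  -35.1]
633,-228,25,95 off [-4.61 17.41 -1.87] tw [  0.1   0.  -35.1]
```

Gripped at width 0.132, about 12.4 mm. Now into the chute.

```bash
python3 -m handwheel '[{"offset":[0,0,-5],"twist":[0,0,0],"grip":0},{"offset":[-1,4,-8],"twist":[0,0,-9],"grip":0},{"offset":[-2.5,9,-8],"twist":[0,0,-18],"grip":0},{"offset":[-4,14,-8],"twist":[0,0,-27],"grip":0},{"offset":[-4.6,17.4,-7],"twist":[0,0,-35],"grip":0},{"offset":[-4.6,17.4,-4],"twist":[0,0,-35],"grip":0},{"offset":[-4.6,17.4,-1.8],"twist":[0,0,-35],"grip":0},{"offset":[-4.6,17.4,-1.8],"twist":[0,0,-35],"grip":0},{"offset":[-4.6,17.4,-1.8],"twist":[0,0,-35],"grip":0.35},{"offset":[-4.6,17.4,-1.8],"twist":[0,0,-35],"grip":0.35}]'
python3 -m handwheel '[{"offset":[0,0,-5],"twist":[0,0,0],"grip":0.35},{"offset":[0,0,-6],"twist":[0,0,0],"grip":0.35}]'
python3 plan.py 434,-155,40,111 434,-155,5,111
```

```text
time_s: 5.62
eef_pos: [0.6335, -0.228, 0.025]
eef_rot: [179.9, 0.1, 95.0]
wrist_force: [0.6, 0.1, 0.1]
width: 0.307
gripper_force: 0.0
time_s: 5.88
eef_pos: [0.6359, -0.2293, 0.0889]
eef_rot: [179.5, 0.3, 95.0]
wrist_force: [-0.5, -0.8, 0.1]
width: 0.355
gripper_force: 0.0
434,-155,40,111 off [  9.17 -19.51   4.67] tw [  0.4   0.4 -16. ]
434,-155,5,111 off [  9.19 -19.54   8.17] tw [  0.4   0.4 -16. ]
```

```bash
python3 -m handwheel '[{"offset":[2.5,-5,0],"twist":[0,0,-4],"grip":0.35},{"offset":[5,-10,0],"twist":[0,0,-8],"grip":0.35},{"offset":[7.5,-15,0],"twist":[0,0,-12],"grip":0.35},{"offset":[9.1,-19.3,2],"twist":[0,0,-16],"grip":0.35},{"offset":[9.1,-19.3,5],"twist":[0,0,-16],"grip":0.35},{"offset":[9.1,-19.3,8],"twist":[0,0,-16],"grip":0.35},{"offset":[9.1,-19.3,8],"twist":[0,0,-16],"grip":0.35},{"offset":[9.1,-19.3,8],"twist":[0,0,-16],"grip":0},{"offset":[9.1,-19.3,8],"twist":[0,0,-16],"grip":0},{"offset":[9.1,-19.3,8],"twist":[0,0,-16],"grip":0}]'
python3 plan.py 631,-203,80,95 631,-203,25,95
```

```text
time_s: 7.12
eef_pos: [0.4324, -0.1537, 0.0034]
eef_rot: [180.0, 0.0, 111.0]
wrist_force: [-0.3, 0.8, 1.4]
width: 0.178
gripper_force: 30.0
631,-203,80,95 off [-11.71  16.79  -7.66] tw [ 0.  0. 16.]
631,-203,25,95 off [-11.71  16.79  -2.16] tw [ 0.  0. 16.]
```

```bash
python3 -m handwheel '[{"offset":[0,0,-5],"twist":[0,0,0],"grip":0},{"offset":[-3,4.5,-8],"twist":[0,0,4],"grip":0},{"offset":[-6,9,-8],"twist":[0,0,8],"grip":0},{"offset":[-9,13,-8],"twist":[0,0,12],"grip":0},{"offset":[-11.7,16.8,-7],"twist":[0,0,16],"grip":0},{"offset":[-11.7,16.8,-4],"twist":[0,0,16],"grip":0},{"offset":[-11.7,16.8,-2.2],"twist":[0,0,16],"grip":0},{"offset":[-11.7,16.8,-2.2],"twist":[0,0,16],"grip":0},{"offset":[-11.7,16.8,-2.2],"twist":[0,0,16],"grip":0.35},{"offset":[-11.7,16.8,-2.2],"twist":[0,0,16],"grip":0.35}]'
python3 -m handwheel '[{"offset":[0,0,-5],"twist":[0,0,0],"grip":0.35},{"offset":[0,0,-6],"twist":[0,0,0],"grip":0.35},{"offset":[0,0,-6],"twist":[0,0,0],"grip":0.35}]'
python3 plan.py 501,-195,5,117
```

```text
time_s: 8.38
eef_pos: [0.6319, -0.2034, 0.0269]
eef_rot: [179.9, 0.1, 94.9]
wrist_force: [0.2, 0.1, -0.4]
width: 0.337
gripper_force: 0.0
time_s: 8.75
eef_pos: [0.6321, -0.2034, 0.0872]
eef_rot: [179.8, 0.1, 94.9]
wrist_force: [-0.9, 0.3, -1.0]
width: 0.349
gripper_force: 0.0
501,-195,5,117 off [  1.99 -13.02   8.17] tw [  0.2   0.2 -22.1]
```

```bash
python3 -m handwheel '[{"offset":[0.7,-4.5,0],"twist":[0,0,-8],"grip":0.35},{"offset":[1.4,-9,0],"twist":[0,0,-15],"grip":0.35},{"offset":[2,-13,1],"twist":[0,0,-22],"grip":0.35},{"offset":[2,-13,4],"twist":[0,0,-22],"grip":0.35},{"offset":[2,-13,8],"twist":[0,0,-22],"grip":0.35},{"offset":[2,-13,8.2],"twist":[0,0,-22],"grip":0.35},{"offset":[2,-13,8.2],"twist":[0,0,-22],"grip":0},{"offset":[2,-13,8.2],"twist":[0,0,-22],"grip":0},{"offset":[2,-13,8.2],"twist":[0,0,-22],"grip":0}]'
python3 plan.py 630,-178,25,95
```

```text
time_s: 9.88
eef_pos: [0.4989, -0.1936, 0.0024]
eef_rot: [-179.9, -0.1, 117.0]
wrist_force: [-0.2, -0.6, 0.3]
width: 0.136
gripper_force: 30.0
630,-178,25,95 off [-4.55 12.4  -2.28] tw [-0.1 -0.1 22. ]
```

```bash
python3 -m handwheel '[{"offset":[0,0,-5],"twist":[0,0,0],"grip":0},{"offset":[-1.5,4,-8],"twist":[0,0,8],"grip":0},{"offset":[-3,8,-8],"twist":[0,0,15],"grip":0},{"offset":[-4.6,12.4,-7.5],"twist":[0,0,22],"grip":0},{"offset":[-4.6,12.4,-4],"twist":[0,0,22],"grip":0},{"offset":[-4.6,12.4,-2.3],"twist":[0,0,22],"grip":0},{"offset":[-4.6,12.4,-2.3],"twist":[0,0,22],"grip":0},{"offset":[-4.6,12.4,-2.3],"twist":[0,0,22],"grip":0.35},{"offset":[-4.6,12.4,-2.3],"twist":[0,0,22],"grip":0.35}]'
python3 -m handwheel '[{"offset":[0,0,-5],"twist":[0,0,0],"grip":0.35},{"offset":[0,0,-6],"twist":[0,0,0],"grip":0.35},{"offset":[0,0,-6],"twist":[0,0,0],"grip":0.35}]'
python3 look.py
python3 plan.py 431,-252,6,86
```

```text
time_s: 11.0
eef_pos: [0.632, -0.1797, 0.0279]
eef_rot: [179.9, 0.1, 94.9]
wrist_force: [-0.4, 0.3, -0.1]
width: 0.313
gripper_force: 0.0
time_s: 11.38
eef_pos: [0.6323, -0.1796, 0.0881]
eef_rot: [179.8, 0.1, 94.9]
wrist_force: [-1.1, -0.0, -0.1]
width: 0.349
gripper_force: 0.0
px [253. 204.] xy 630 -181 z 0.021 size [12. 17.] long axis yaw 94
px [251. 239.] xy 632 -216 z 0.021 size [15. 36.] long axis yaw 95
px [ 35. 256.] xy 431 -252 z 0.013 size [12. 17.] long axis yaw 176
px [ 44. 340.] xy 499 -254 z 0.013 size [243.  16.] long axis yaw 53
431,-252,6,86 off [ -5.54 -20.57   8.03] tw [0.  0.  8.9]
```

```bash
python3 -m handwheel '[{"offset":[-1.5,-5,0],"twist":[0,0,3],"grip":0.35},{"offset":[-3,-10,0],"twist":[0,0,6],"grip":0.35},{"offset":[-4.5,-15,0],"twist":[0,0,9],"grip":0.35},{"offset":[-5.5,-20.5,2],"twist":[0,0,9],"grip":0.35},{"offset":[-5.5,-20.5,5],"twist":[0,0,9],"grip":0.35},{"offset":[-5.5,-20.5,8],"twist":[0,0,9],"grip":0.35},{"offset":[-5.5,-20.5,8],"twist":[0,0,9],"grip":0.35},{"offset":[-5.5,-20.5,8],"twist":[0,0,9],"grip":0},{"offset":[-5.5,-20.5,8],"twist":[0,0,9],"grip":0},{"offset":[-5.5,-20.5,8],"twist":[0,0,9],"grip":0}]'
python3 plan.py 618,-228,28,95
```

```text
time_s: 12.68
eef_pos: [0.4317, -0.2514, 0.0064]
eef_rot: [180.0, 0.0, 86.0]
wrist_force: [0.3, -0.8, -0.8]
width: 0.175
gripper_force: 30.0
618,-228,28,95 off [ 3.64 18.42 -2.16] tw [ 0.  0. -9.]
```

```bash
python3 -m handwheel '[{"offset":[0,0,-5],"twist":[0,0,0],"grip":0},{"offset":[1,5,-8],"twist":[0,0,-3],"grip":0},{"offset":[2,10,-8],"twist":[0,0,-6],"grip":0},{"offset":[3,15,-8],"twist":[0,0,-9],"grip":0},{"offset":[4.4,18.9,-7.5],"twist":[0,0,-9],"grip":0},{"offset":[4.4,18.9,-4],"twist":[0,0,-9],"grip":0},{"offset":[4.4,18.9,-2.4],"twist":[0,0,-9],"grip":0},{"offset":[4.4,18.9,-2.4],"twist":[0,0,-9],"grip":0},{"offset":[4.4,18.9,-2.4],"twist":[0,0,-9],"grip":0.28},{"offset":[4.4,18.9,-2.4],"twist":[0,0,-9],"grip":0.28}]'
python3 -m handwheel '[{"offset":[0,0,-5],"twist":[0,0,0],"grip":0.35},{"offset":[0,0,-6],"twist":[0,0,0],"grip":0.35},{"offset":[0,0,-6],"twist":[0,0,0],"grip":0.35}]'
python3 plan.py 490,-296,6,50 490,-296,6,140
```

```text
time_s: 13.92
eef_pos: [0.6239, -0.2217, 0.0317]
eef_rot: [179.9, 0.1, 94.9]
wrist_force: [-0.2, 0.4, -0.1]
width: 0.274
gripper_force: 0.0
time_s: 14.3
eef_pos: [0.6243, -0.2216, 0.092]
eef_rot: [179.8, 0.1, 94.9]
wrist_force: [-0.2, -0.4, -1.1]
width: 0.348
gripper_force: 0.0
490,-296,6,50 off [ -6.24 -14.04   8.57] tw [ 0.2  0.  44.9]
490,-296,6,140 off [ -6.24 -14.04   8.57] tw [  0.1   0.2 -45.1]
```

```bash
python3 -m handwheel '[{"offset":[-1,-3.5,0],"twist":[0,0,9],"grip":0.35},{"offset":[-2.5,-7,0],"twist":[0,0,18],"grip":0.35},{"offset":[-4.5,-10.5,0],"twist":[0,0,27],"grip":0.35},{"offset":[-6.2,-14,0],"twist":[0,0,36],"grip":0.35},{"offset":[-6.2,-14,4],"twist":[0,0,45],"grip":0.35},{"offset":[-6.2,-14,8.5],"twist":[0,0,45],"grip":0.35},{"offset":[-6.2,-14,8.5],"twist":[0,0,45],"grip":0.35},{"offset":[-6.2,-14,8.5],"twist":[0,0,45],"grip":0},{"offset":[-6.2,-14,8.5],"twist":[0,0,45],"grip":0},{"offset":[-6.2,-14,8.5],"twist":[0,0,45],"grip":0}]'
python3 plan.py 638,-194,30,95
```

```text
time_s: 15.55
eef_pos: [0.4889, -0.2945, 0.0049]
eef_rot: [-180.0, 0.0, 50.0]
wrist_force: [0.2, 0.6, -0.8]
width: 0.133
gripper_force: 30.0
638,-194,30,95 off [17.29  4.95 -2.52] tw [ -0.  -0. -45.]
```

```bash
python3 -m handwheel '[{"offset":[0,0,-6],"twist":[0,0,0],"grip":0},{"offset":[4.5,1.2,-9],"twist":[0,0,-10],"grip":0},{"offset":[9,2.5,-9],"twist":[0,0,-20],"grip":0},{"offset":[13,3.7,-9],"twist":[0,0,-30],"grip":0},{"offset":[17.3,5,-8],"twist":[0,0,-40],"grip":0},{"offset":[17.3,5,-5],"twist":[0,0,-45],"grip":0},{"offset":[17.3,5,-2.5],"twist":[0,0,-45],"grip":0},{"offset":[17.3,5,-2.5],"twist":[0,0,-45],"grip":0},{"offset":[17.3,5,-2.5],"twist":[0,0,-45],"grip":0.28},{"offset":[17.3,5,-2.5],"twist":[0,0,-45],"grip":0.28}]'
python3 -m handwheel '[{"offset":[0,0,-5],"twist":[0,0,0],"grip":0.35},{"offset":[0,0,-6],"twist":[0,0,0],"grip":0.35},{"offset":[0,0,-6],"twist":[0,0,0],"grip":0.35}]'
python3 plan.py 430,-345,6,59
```

```text
time_s: 16.8
eef_pos: [0.64, -0.1952, 0.0321]
eef_rot: [179.8, 0.1, 94.9]
wrist_force: [0.6, 0.7, 0.8]
width: 0.272
gripper_force: 0.0
time_s: 17.18
eef_pos: [0.64, -0.1952, 0.0923]
eef_rot: [179.8, 0.1, 94.9]
wrist_force: [0.5, -0.4, -0.4]
width: 0.349
gripper_force: 0.0
430,-345,6,59 off [-13.1  -22.24   8.58] tw [ 0.2  0.  35.9]
```

```bash
python3 -m handwheel '[{"offset":[-2.5,-4.5,0],"twist":[0,0,8],"grip":0.35},{"offset":[-5,-9,0],"twist":[0,0,16],"grip":0.35},{"offset":[-8,-13.5,0],"twist":[0,0,24],"grip":0.35},{"offset":[-10.5,-18,0],"twist":[0,0,32],"grip":0.35},{"offset":[-13.1,-22.2,2],"twist":[0,0,36],"grip":0.35},{"offset":[-13.1,-22.2,5],"twist":[0,0,36],"grip":0.35},{"offset":[-13.1,-22.2,8.5],"twist":[0,0,36],"grip":0.35},{"offset":[-13.1,-22.2,8.5],"twist":[0,0,36],"grip":0.35},{"offset":[-13.1,-22.2,8.5],"twist":[0,0,36],"grip":0},{"offset":[-13.1,-22.2,8.5],"twist":[0,0,36],"grip":0}]'
python3 -m handwheel '[{"offset":[0,0,0],"twist":[0,0,0],"grip":0},{"offset":[0,0,-6],"twist":[0,0,0],"grip":0},{"offset":[0,0,-8],"twist":[0,0,0],"grip":0},{"offset":[0,0,-8],"twist":[0,0,0],"grip":0}]'
python3 plan.py 625,-180,100,95 625,-180,32,95
```

```text
time_s: 18.42
eef_pos: [0.4284, -0.3436, 0.0046]
eef_rot: [-179.9, -0.0, 59.0]
wrist_force: [-1.0, -0.3, 0.3]
width: 0.176
gripper_force: 30.4
time_s: 18.92
eef_pos: [0.4303, -0.3455, 0.0874]
eef_rot: [179.7, 0.1, 59.0]
wrist_force: [-0.2, 0.2, 0.2]
width: 0.177
gripper_force: 30.0
625,-180,100,95 off [24.22  8.15 -1.25] tw [  0.2   0.2 -36. ]
625,-180,32,95 off [24.23  8.12  5.55] tw [  0.2   0.2 -36. ]
```

```bash
python3 -m handwheel '[{"offset":[5,1.6,-1],"twist":[0,0,-8],"grip":0},{"offset":[10,3.2,-1.2],"twist":[0,0,-16],"grip":0},{"offset":[15,4.8,-1.2],"twist":[0,0,-24],"grip":0},{"offset":[20,6.5,-1.2],"twist":[0,0,-32],"grip":0},{"offset":[24.2,8.1,0],"twist":[0,0,-36],"grip":0},{"offset":[24.2,8.1,3],"twist":[0,0,-36],"grip":0},{"offset":[24.2,8.1,5.5],"twist":[0,0,-36],"grip":0},{"offset":[24.2,8.1,5.5],"twist":[0,0,-36],"grip":0},{"offset":[24.2,8.1,5.5],"twist":[0,0,-36],"grip":0.28},{"offset":[24.2,8.1,5.5],"twist":[0,0,-36],"grip":0.28}]'
python3 -m handwheel '[{"offset":[0,0,-5],"twist":[0,0,0],"grip":0.35},{"offset":[-1,-2,-10],"twist":[0,0,0],"grip":0.35},{"offset":[-2,-5,-15],"twist":[0,0,0],"grip":0.4},{"offset":[-2,-5,-15],"twist":[0,0,0],"grip":0.4},{"offset":[-2,-5,-15],"twist":[0,0,0],"grip":0.4}]'
python3 look.py w2.png; python3 chute.py
```

```text
time_s: 20.18
eef_pos: [0.6233, -0.1789, 0.0306]
eef_rot: [180.0, 0.0, 94.9]
wrist_force: [-0.5, 0.5, 0.7]
width: 0.279
gripper_force: 0.0
time_s: 20.8
eef_pos: [0.5749, -0.2029, 0.1805]
eef_rot: [180.0, 0.0, 94.9]
wrist_force: [-0.4, -0.4, -0.3]
width: 0.402
gripper_force: 0.0
px [299. 163.] xy 621 -181 z 0.022 size [16. 29.] long axis yaw 176
px [321. 176.] xy 648 -193 z 0.021 size [ 8. 15.] long axis yaw 99
px [302. 193.] xy 631 -216 z 0.021 size [15. 35.] long axis yaw 96
px [285. 198.] xy 611 -222 z 0.025 size [ 8. 11.] long axis yaw 97
walls ((631.31298828125, -183.92877197265625), (88.47535705566406, 180.3419647216797), 4.765672206878662) z 0.03761136438739965Traceback (most recent call last):
  File "chute.py", line 13, in <module>
    fit(np.load('wrist.npy'),cv2.imread('w.png')[:,:,::-1].copy(),(.55,.71,-.31,-.06))
    ~~~^^^^^^^^^^^^^^^^^^^^^^^^^^^^^^^^^^^^^^^^^^^^^^^^^^^^^^^^^^^^^^^^^^^^^^^^^^^^^^^
  File "chute.py", line 9, in fit
    g=W[o]; print('orange n',len(g),'ztop',np.percentile(g[:,2],95)); g=g[g[:,2]>np.percentile(g[:,2],95)-.006]
                                           ~~~~~~~~~~~~~^^^^^^^^^^^
    return _quantile_unchecked(
        a, q, axis, out, overwrite_input, method, keepdims, weights)
    return _ureduce(a,
                    func=_quantile_ureduce_func,
    ...<5 lines>...
                    overwrite_input=overwrite_input,
                    method=method)
    r = func(a, **kwargs)
    result = _quantile(arr,
                       quantiles=q,
    ...<2 lines>...
                       out=out,
                       weights=wgt)
    slices_having_nans = np.isnan(arr[-1, ...])
                                  ~~~^^^^^^^^^
IndexError: index -1 is out of bounds for axis 0 with size 0
```

View pics/w2.png

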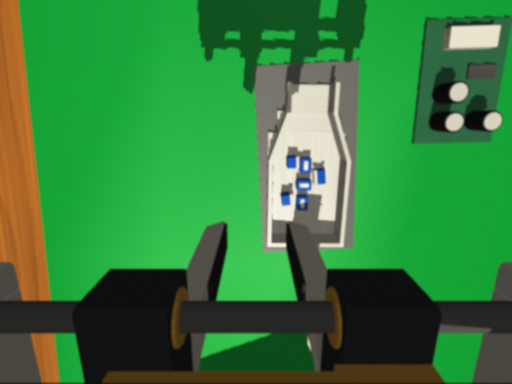

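All six relays now lie in the aluminium chute, at (291,161), (305,164), (320,176), (303,184), (285,199) and (302,203). Next is the drawer.

```bash
python3 -m handwheel '[{"offset":[5,0,-4],"twist":[0,0,-3],"grip":0.6},{"offset":[10,0,-8],"twist":[0,0,-6],"grip":0.6},{"offset":[15,0,-10],"twist":[0,0,-9],"grip":0.6},{"offset":[20,-1,-10],"twist":[0,0,-11],"grip":0.6},{"offset":[25,-2,-10],"twist":[0,0,-11],"grip":0.6},{"offset":[27,-2,-10],"twist":[0,0,-11],"grip":0.6},{"offset":[27,-2,-10],"twist":[0,0,-11],"grip":0.6},{"offset":[27,-2,-10],"twist":[0,0,-11],"grip":0.6}]'
cat > cab.py <<'E'
from h import *
import sys
im,d,K,T=snap('wrist',sys.argv[1]); W=cloud(d,K,T); np.save('wrist.npy',W); cv2.imwrite('w.png',im[:,:,::-1])
hsv=cv2.cvtColor(im,cv2.COLOR_RGB2HSV)
top=(hsv[...,0]>95)&(hsv[...,0]<130)&(hsv[...,1]>90)&(W[...,2]>.075)&(W[...,2]<.1)
c=cv2.minAreaRect((W[top][:,:2]*1000).astype(np.float32)); print('cab top',c,'z',np.median(W[top][:,2]))
for t in ['handle','mouth']:
    for m in cams.tip_of(t,'wrist'):
        p=m['point'];u,v=int(p[0]*512),int(p[1]*384); print(t,round(m['score'],2),(u,v),np.round(W[min(v,383),min(u,511)],3))
for m in cams.trace('handle','wrist')[:1]:
    print(m['box'])
hb=(W[...,2]>.066)&(W[...,2]<.080)&(hsv[...,1]<90)&(W[...,0]>.3)&(W[...,1]>.05)&(W[...,1]<.28)
if hb.sum()>10: print('bar',cv2.minAreaRect((W[hb][:,:2]*1000).astype(np.float32)),hb.sum(),np.median(W[hb],0))
E
python3 cab.py w3.png
```

```text
time_s: 21.85
eef_pos: [0.5321, 0.0633, 0.2793]
eef_rot: [-179.9, 0.0, 105.9]
wrist_force: [0.9, -0.4, -0.2]
width: 0.602
gripper_force: 0.0
cab top ((726.5198364257812, 203.80032348632812), (187.04808044433594, 159.2239532470703), 16.683542251586914) z 0.08608790948487183
handle 0.78 (308, 109) [0.572 0.157 0.071]
mouth 0.52 (408, 111) [0.685 0.186 0.085]
[0.5924, 0.0966, 0.1363, 0.351]
bar ((604.3236694335938, 166.83926391601562), (77.03258514404297, 153.4625701904297), 16.552536010742188) 1630 [0.58978499 0.16554325 0.07183947]
```

View pics/w3.png

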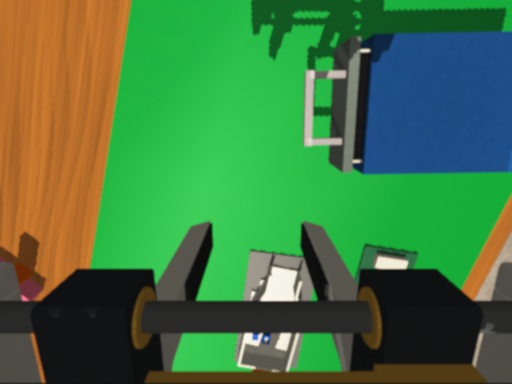

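The wrist view shows the cabinet's blue top at (440,100), the bar handle at (308,109) and the chute below. The measured bar is at (572,157,71), so the drawer is already about 1 cm open.

```bash
python3 plan.py 572,157,110,106.6 572,157,49,106.6
```

```text
572,157,110,106.6 off [ 7.95  6.4  16.99] tw [-0.   0.  -0.8]
572,157,49,106.6 off [ 7.95  6.41 23.09] tw [-0.   0.  -0.8]
```

```bash
python3 -m handwheel '[{"offset":[4,3.2,4],"twist":[0,0,-0.8],"grip":0.35},{"offset":[8,6.4,8],"twist":[0,0,-0.8],"grip":0.35},{"offset":[8,6.4,13],"twist":[0,0,-0.8],"grip":0.35},{"offset":[8,6.4,17],"twist":[0,0,-0.8],"grip":0.35},{"offset":[8,6.4,17],"twist":[0,0,-0.8],"grip":0.35},{"offset":[8,6.4,20],"twist":[0,0,-0.8],"grip":0.35},{"offset":[8,6.4,23],"twist":[0,0,-0.8],"grip":0.35},{"offset":[8,6.4,23],"twist":[0,0,-0.8],"grip":0.35}]'
python3 -m handwheel '[{"offset":[0,0,0],"twist":[0,0,0],"grip":0},{"offset":[0,0,0],"twist":[0,0,0],"grip":0},{"offset":[0,0,0],"twist":[0,0,0],"grip":0},{"offset":[0,0,0],"twist":[0,0,0],"grip":0}]'
```

```text
time_s: 23.05
eef_pos: [0.5709, 0.1582, 0.0501]
eef_rot: [-179.9, -0.0, 106.7]
wrist_force: [0.7, -0.2, 0.5]
width: 0.349
gripper_force: 0.0
time_s: 23.55
eef_pos: [0.5725, 0.1589, 0.052]
eef_rot: [179.9, 0.0, 106.8]
wrist_force: [-1.2, -1.1, 5.1]
width: 0.102
gripper_force: 30.0
```

```bash
python3 -m handwheel '[{"offset":[0,-1,0],"twist":[0,0,0],"grip":0},{"offset":[0,-3,0],"twist":[0,0,0],"grip":0},{"offset":[0,-5,0],"twist":[0,0,0],"grip":0},{"offset":[0,-7,0],"twist":[0,0,0],"grip":0},{"offset":[0,-9,0],"twist":[0,0,0],"grip":0},{"offset":[0,-10.5,0],"twist":[0,0,0],"grip":0},{"offset":[0,-12,0],"twist":[0,0,0],"grip":0},{"offset":[0,-12.5,0],"twist":[0,0,0],"grip":0},{"offset":[0,-12.5,0],"twist":[0,0,0],"grip":0},{"offset":[0,-12.5,0],"twist":[0,0,0],"grip":0}]'
python3 -m handwheel '[{"offset":[0,-0.2,0],"twist":[0,0,0],"grip":0},{"offset":[0,-0.4,0],"twist":[0,0,0],"grip":0},{"offset":[0,-0.4,0],"twist":[0,0,0],"grip":0}]'
```

```text
time_s: 24.8
eef_pos: [0.4525, 0.1226, 0.0519]
eef_rot: [179.9, 0.1, 106.8]
wrist_force: [-0.7, -2.1, 10.3]
width: 0.102
gripper_force: 30.0
time_s: 25.18
eef_pos: [0.4496, 0.1217, 0.0519]
eef_rot: [179.7, 0.1, 106.8]
wrist_force: [2.0, -0.7, 7.4]
width: 0.1
gripper_force: 30.0
```

```bash
python3 -m handwheel '[{"offset":[0,-0.2,0],"twist":[0,0,0],"grip":0},{"offset":[0,-0.4,0],"twist":[0,0,0],"grip":0},{"offset":[0,-0.4,0],"twist":[0,0,0],"grip":0}]'
python3 -m handwheel '[{"offset":[0,-0.2,0],"twist":[0,0,0],"grip":0},{"offset":[0,-0.4,0],"twist":[0,0,0],"grip":0},{"offset":[0,-0.4,0],"twist":[0,0,0],"grip":0}]'
python3 -m handwheel '[{"offset":[0,-0.3,0],"twist":[0,0,0],"grip":0},{"offset":[0,-0.3,0],"twist":[0,0,0],"grip":0}]'
```

```text
time_s: 25.55
eef_pos: [0.4458, 0.1206, 0.0519]
eef_rot: [179.7, 0.1, 106.8]
wrist_force: [0.7, -0.5, 7.5]
width: 0.104
gripper_force: 30.0
time_s: 25.92
eef_pos: [0.4456, 0.1205, 0.052]
eef_rot: [179.2, 0.1, 106.7]
wrist_force: [10.0, 4.1, -3.6]
width: 0.099
gripper_force: 30.0
time_s: 26.18
eef_pos: [0.4457, 0.1205, 0.052]
eef_rot: [178.8, 0.1, 106.7]
wrist_force: [18.6, 7.2, -11.8]
width: 0.101
gripper_force: 30.0
```

```bash
python3 -m handwheel '[{"offset":[0,0.6,0],"twist":[0,0,0],"grip":0},{"offset":[0,0.6,0],"twist":[0,0,0],"grip":0.3},{"offset":[0,0.6,0],"twist":[0,0,0],"grip":0.35},{"offset":[0,0.6,0],"twist":[0,0,0],"grip":0.35},{"offset":[0,0.6,-5],"twist":[0,0,0],"grip":0.35},{"offset":[0,0.6,-10],"twist":[0,0,0],"grip":0.35},{"offset":[-4,4,-15],"twist":[0,0,0],"grip":0.35},{"offset":[-8,8,-20],"twist":[0,0,0],"grip":0.35},{"offset":[-8,8,-20],"twist":[0,0,0],"grip":0.35},{"offset":[-8,8,-20],"twist":[0,0,0],"grip":0.35}]'
python3 cab.py w4.png
python3 - <<'E'
from h import *
W=np.load('wrist.npy'); im=cv2.imread('w.png'); hsv=cv2.cvtColor(im,cv2.COLOR_BGR2HSV)
y=(abs(hsv[...,0].astype(int)-28)<8)&(hsv[...,1]>120)&(W[...,2]>.055)&(W[...,2]<.075)&(W[...,0]>.4)
print('border',cv2.minAreaRect((W[y][:,:2]*1000).astype(np.float32)),np.median(W[y][:,2]),y.sum())
E
```

```text
time_s: 27.42
eef_pos: [0.5381, 0.0643, 0.251]
eef_rot: [179.9, 0.0, 106.7]
wrist_force: [0.3, -0.0, -0.5]
width: 0.351
gripper_force: 0.0
cab top ((718.4619750976562, 201.83580017089844), (170.93038940429688, 158.59750366210938), 16.82164192199707) z 0.08605614951220097
handle 0.78 (194, 110) [0.448 0.118 0.071]
mouth 0.94 (312, 109) [0.586 0.161 0.018]
[0.3641, 0.0836, 0.3773, 0.3802]
bar ((541.0637817382812, 148.85401916503906), (208.0453643798828, 139.56723022460938), 16.24863052368164) 2558 [0.49305099 0.13976563 0.06873809]
border ((577.9097900390625, 159.08900451660156), (75.67543029785156, 75.33857727050781), 16.716373443603516) 0.06512191272878759 1375
```

View pics/w4.png

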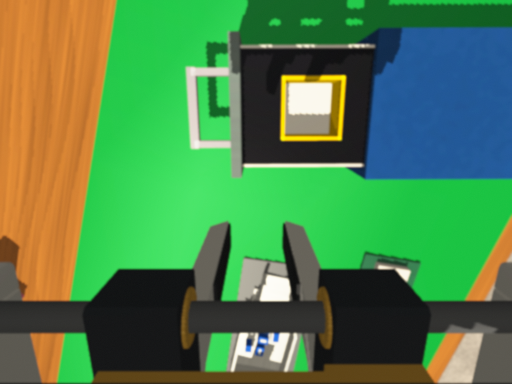

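The wrist view shows the yellow mouth at (312,108) in the black cover, with the drawer at its stop and the cabinet's blue top to its right. The mouth is at (578,159.5) mm, z 65, and the 75 mm border matches. Next I'll grasp the chute.

```bash
python3 plan.py 638,-281,251,4.6
```

```text
638,-281,251,4.6 off [-36.16  -0.15  -0.33] tw [-2.000e-01  1.000e-01  1.022e+02]
```

```bash
python3 -m handwheel '[{"offset":[-4,0,0],"twist":[0,0,10.2],"grip":0.45},{"offset":[-8,0,0],"twist":[0,0,20.4],"grip":0.45},{"offset":[-12,0,0],"twist":[0,0,30.6],"grip":0.45},{"offset":[-16,0,0],"twist":[0,0,40.8],"grip":0.45},{"offset":[-20,0,0],"twist":[0,0,51],"grip":0.45},{"offset":[-24,0,0],"twist":[0,0,61.2],"grip":0.45},{"offset":[-28,0,0],"twist":[0,0,71.4],"grip":0.45},{"offset":[-32,0,0],"twist":[0,0,81.6],"grip":0.45},{"offset":[-36,0,0],"twist":[0,0,91.8],"grip":0.45},{"offset":[-36.2,0,0],"twist":[0,0,102],"grip":0.45}]'
python3 -m handwheel '[{"offset":[0,0,0],"twist":[0,0,0],"grip":0.45},{"offset":[0,0,0],"twist":[0,0,0],"grip":0.45}]'
python3 look.py w5.png
python3 - <<'E'
from h import *
W=np.load('wrist.npy'); im=cv2.imread('w.png'); hsv=cv2.cvtColor(im,cv2.COLOR_BGR2HSV)
o=(hsv[...,0]<16)&(hsv[...,1]>140)&(W[...,2]>.095)&(W[...,2]<.112)&(W[...,0]>.55)
print('griptop',cv2.minAreaRect((W[o][:,:2]*1000).astype(np.float32)),o.sum(),np.median(W[o],0))
for m in cams.tip_of('grip','wrist'):
    p=m['point']; u,v=int(p[0]*512),int(p[1]*384); print((u,v),m['score'],W[v,u])
print(r.get_obs()['q'].round(1))
E
python3 plan.py 638,-281,66,4.6
```

```text
time_s: 28.88
eef_pos: [0.6403, -0.2833, 0.2477]
eef_rot: [-179.9, 0.2, 4.3]
wrist_force: [0.2, 0.2, -0.7]
width: 0.452
gripper_force: 0.0
time_s: 29.12
eef_pos: [0.6408, -0.2804, 0.2494]
eef_rot: [-179.9, 0.1, 5.0]
wrist_force: [1.1, 0.5, -0.2]
width: 0.451
gripper_force: 0.0
px [198. 170.] xy 637 -200 z 0.021 size [39. 66.] long axis yaw 110
griptop ((638.8258666992188, -281.0370788574219), (29.745487213134766, 15.647514343261719), 4.959395885467529) 378 [ 0.64015999 -0.28118088  0.10329192]
(256, 179) 0.95 [ 0.64488061 -0.2793612   0.10252639]
[-30.7  25.6  65.2   0.   89.2  54.4]
638,-281,66,4.6 off [-0.31  0.03 18.4 ] tw [-0.   0.   0.3]
```

View pics/w5.png

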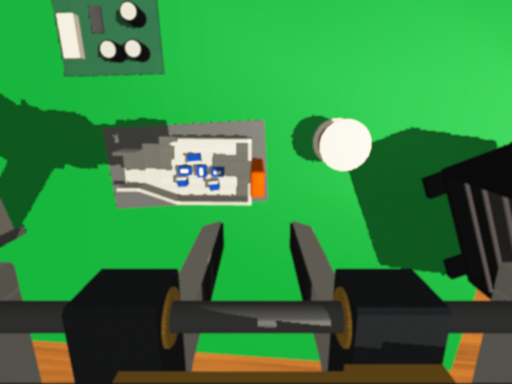

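The wrist view shows the orange grip at (257,179), six relays in the basin near (198,170), and the reel at (342,145), clear of the fingers.

```bash
python3 -m handwheel '[{"offset":[-0.2,0,5],"twist":[0,0,0],"grip":0.45},{"offset":[-0.2,0,10],"twist":[0,0,0],"grip":0.45},{"offset":[-0.2,0,14],"twist":[0,0,0],"grip":0.45},{"offset":[-0.2,0,17],"twist":[0,0,0],"grip":0.45},{"offset":[-0.2,0,18.3],"twist":[0,0,0],"grip":0.45},{"offset":[-0.2,0,18.3],"twist":[0,0,0],"grip":0.45},{"offset":[-0.2,0,18.3],"twist":[0,0,0],"grip":0},{"offset":[-0.2,0,18.3],"twist":[0,0,0],"grip":0},{"offset":[-0.2,0,18.3],"twist":[0,0,0],"grip":0},{"offset":[-0.2,0,18.3],"twist":[0,0,0],"grip":0}]'
python3 -m handwheel '[{"offset":[0,0,-0.5],"twist":[0,0,0],"grip":0},{"offset":[0,0,-2],"twist":[0,0,0],"grip":0},{"offset":[0,0,-4],"twist":[0,0,0],"grip":0},{"offset":[0,0,-4],"twist":[0,0,0],"grip":0}]'
```

```text
time_s: 30.48
eef_pos: [0.64, -0.2819, 0.0685]
eef_rot: [180.0, -0.1, 4.7]
wrist_force: [-0.7, 0.9, 4.4]
width: 0.171
gripper_force: 30.0
time_s: 30.98
eef_pos: [0.6415, -0.2831, 0.111]
eef_rot: [179.8, -0.3, 4.7]
wrist_force: [-0.3, -0.0, -2.8]
width: 0.17
gripper_force: 30.0
```

Grip width 0.171, about 16 mm, which matches the block. Computing the carry and tilt poses.

```bash
cat > pour.py <<'E'
from h import *
import sys
# args: "ahead_mm,z_mm,yawchute,theta" spout point at mouth centre + ahead along chute x ; or "P,x,y,z,yaw" chute origin level
TC=np.array([-98,0,63.5])/1000
M=np.array([.578,.1595])
T=toolT()
for a in sys.argv[1:]:
    s=a.split(',')
    if s[0]=='P':
        x,y,z,yaw=map(float,s[1:]); Rc=R.from_euler('z',yaw,degrees=True); org=np.array([x,y,z])/1000
    else:
        ah,z,yaw,th=map(float,s); Rc=R.from_euler('z',yaw,degrees=True)*R.from_euler('y',th,degrees=True)
        dx=np.array([np.cos(np.radians(yaw)),np.sin(np.radians(yaw))])
        sp=np.r_[M+dx*ah/1000,z/1000]; org=sp-Rc.apply([.09,0,.004])
    tcp=org+Rc.apply(TC)
    Rt=Rc.as_matrix()@np.array([[0,-1,0],[-1,0,0],[0,0,-1]],float)
    print(a,'tcp',tcp.round(3),'off',rot(tcp),'tw',np.round(R.from_matrix(T[:3,:3].T@Rt).as_rotvec(degrees=True),1))
E
python3 pour.py -18,130,94.7,0 -18,130,106.8,0
```

```text
-18,130,94.7,0 tcp [ 0.595 -0.046  0.19 ] off [ -2.63 -24.01  -7.96] tw [ 0.2 -0.3  0. ]
-18,130,106.8,0 tcp [ 0.638 -0.038  0.19 ] off [  1.68 -24.46  -7.94] tw [  0.3  -0.3 -12.1]
```

```bash
python3 -m handwheel '[{"offset":[0,0,-1],"twist":[0,0,0],"grip":0},{"offset":[0,0,-3],"twist":[0,0,0],"grip":0},{"offset":[0,0,-5.5],"twist":[0,0,0],"grip":0},{"offset":[0,-1,-7.5],"twist":[0,0,-1],"grip":0},{"offset":[0.2,-2.5,-8],"twist":[0,0,-2],"grip":0},{"offset":[0.4,-5,-8],"twist":[0,0,-3],"grip":0},{"offset":[0.6,-7.5,-8],"twist":[0,0,-4.5],"grip":0},{"offset":[0.8,-10,-8],"twist":[0,0,-6],"grip":0},{"offset":[1,-12.5,-8],"twist":[0,0,-7],"grip":0},{"offset":[1.1,-15,-8],"twist":[0,0,-8],"grip":0}]'
python3 -m handwheel '[{"offset":[0.8,-2.5,0],"twist":[0,0,-1],"grip":0},{"offset":[1.2,-5,0],"twist":[0,0,-2],"grip":0},{"offset":[1.8,-7.5,0],"twist":[0,0,-3],"grip":0},{"offset":[2,-9,0],"twist":[0,0,-4],"grip":0},{"offset":[2,-9.3,0],"twist":[0,0,-4],"grip":0},{"offset":[2,-9.3,0],"twist":[0,0,-4],"grip":0},{"offset":[2,-9.3,0],"twist":[0,0,-4],"grip":0}]'
python3 pour.py -18,115,106.8,0 -18,105,106.8,5 -18,95,106.8,10 -18,85,106.8,15 -18,80,106.8,20 -18,80,106.8,25  -18,80,106.8,30  -18,80,106.8,35 -18,80,106.8,40
```

```text
time_s: 32.22
eef_pos: [0.6377, -0.1294, 0.1869]
eef_rot: [-180.0, 0.0, 12.8]
wrist_force: [0.1, -0.3, -2.8]
width: 0.169
gripper_force: 30.0
time_s: 33.1
eef_pos: [0.6369, -0.0373, 0.1872]
eef_rot: [180.0, 0.0, 16.7]
wrist_force: [-0.7, -0.2, -2.3]
width: 0.168
gripper_force: 30.0
-18,115,106.8,0 tcp [ 0.638 -0.038  0.175] off [0.05 0.06 1.27] tw [ 0.   0.  -0.1]
-18,105,106.8,5 tcp [ 0.636 -0.032  0.181] off [ 0.05 -0.53  0.65] tw [-5.   0.  -0.1]
-18,95,106.8,10 tcp [ 0.634 -0.025  0.186] off [ 0.05 -1.26  0.09] tw [-10.    0.   -0.1]
-18,85,106.8,15 tcp [ 0.631 -0.017  0.191] off [ 0.05 -2.12 -0.4 ] tw [-15.    0.   -0.1]
-18,80,106.8,20 tcp [ 0.628 -0.007  0.2  ] off [ 0.04 -3.11 -1.31] tw [-20.    0.   -0.1]
-18,80,106.8,25 tcp [0.625 0.003 0.213] off [ 0.04 -4.21 -2.62] tw [-25.    0.   -0.1]
-18,80,106.8,30 tcp [0.622 0.015 0.226] off [ 0.04 -5.43 -3.84] tw [-30.    0.   -0.1]
-18,80,106.8,35 tcp [0.618 0.028 0.237] off [ 0.04 -6.75 -4.94] tw [-35.    0.   -0.1]
-18,80,106.8,40 tcp [0.614 0.041 0.246] off [ 0.03 -8.16 -5.93] tw [-40.    0.   -0.1]
```

```bash
python3 -m handwheel '[{"offset":[0,0,1.2],"twist":[0,0,0],"grip":0},{"offset":[0,-0.2,0.9],"twist":[-2.5,0,0],"grip":0},{"offset":[0,-0.5,0.6],"twist":[-5,0,0],"grip":0},{"offset":[0,-0.9,0.4],"twist":[-7.5,0,0],"grip":0},{"offset":[0,-1.3,0.1],"twist":[-10,0,0],"grip":0},{"offset":[0,-1.3,0.1],"twist":[-10,0,0],"grip":0}]'
python3 - <<'E'
from h import *
im,d,K,T=snap('top'); W=cloud(d,K,T)
for t in ['spout','mouth','grip']:
    for m in cams.tip_of(t,'top')[:2]:
        p=m['point'];u,v=int(p[0]*512),int(p[1]*384); print(t,m['score'],(u,v),W[v,u].round(3))
a=cv2.resize(im[90:220,150:350],(800,520),interpolation=cv2.INTER_CUBIC); cv2.imwrite('pics/t2.png',a[:,:,::-1])
o=r.get_obs(); print(o['eef_pos'],o['eef_rot'],o['q'].round(1))
E
python3 pour.py -18,80,106.8,20 -18,80,106.8,30 -18,80,106.8,35
```

```text
time_s: 33.85
eef_pos: [0.6324, -0.023, 0.1852]
eef_rot: [170.1, 0.1, 16.8]
wrist_force: [0.2, 0.3, -3.8]
width: 0.166
gripper_force: 30.0
spout 0.77 (400, 323) [ 0.107 -0.377  0.005]
mouth 0.92 (213, 163) [0.592 0.169 0.022]
grip 0.63 (105, 186) [0.524 0.497 0.025]
grip 0.56 (351, 293) [ 0.203 -0.215  0.101]
[ 0.6330105  -0.02451723  0.18570423] [1.70030899e+02 2.77799172e-02 1.66960855e+01] [-5.  18.  83.6 -9.6 74.9 70.5]
-18,80,106.8,20 tcp [ 0.628 -0.007  0.2  ] off [ 0.05 -1.5  -1.74] tw [-10.    0.1  -0.1]
-18,80,106.8,30 tcp [0.622 0.015 0.226] off [ 0.04 -3.35 -4.63] tw [-20.    0.1  -0.1]
-18,80,106.8,35 tcp [0.618 0.028 0.237] off [ 0.04 -4.46 -5.95] tw [-25.    0.1  -0.1]
```

View pics/t2.png

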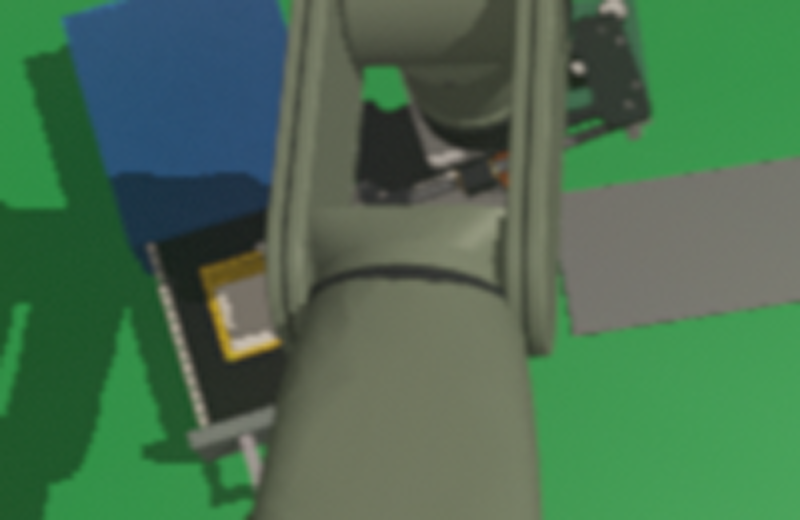

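The top view is blocked by the arm; only the mouth at (240,305) shows. The wrist camera should see the spout.

```bash
python3 look.py w6.png
python3 - <<'E'
from h import *
W=np.load('wrist.npy')
for t in ['spout','mouth']:
    for m in cams.tip_of(t,'wrist')[:2]:
        p=m['point'];u,v=int(p[0]*512),int(p[1]*384); print(t,m['score'],(u,v),W[v,u].round(3))
E
```

```text
px [60. 65.] xy 696 151 z 0.086 size [96. 78.] long axis yaw 17
px [144. 192.] xy 625 56 z 0.123 size [10. 18.] long axis yaw 113
px [159. 214.] xy 609 41 z 0.125 size [17. 14.] long axis yaw 16
px [129. 223.] xy 595 62 z 0.122 size [30. 18.] long axis yaw 10
px [186. 215.] xy 615 20 z 0.129 size [13. 17.] long axis yaw 108
px [181. 242.] xy 594 19 z 0.132 size [ 9. 13.] long axis yaw 115
spout 0.89 (31, 206) [0.584 0.143 0.094]
mouth 0.69 (24, 198) [0.559 0.183 0.018]
mouth 0.67 (127, 233) [0.59  0.061 0.124]
```

View pics/w6.png

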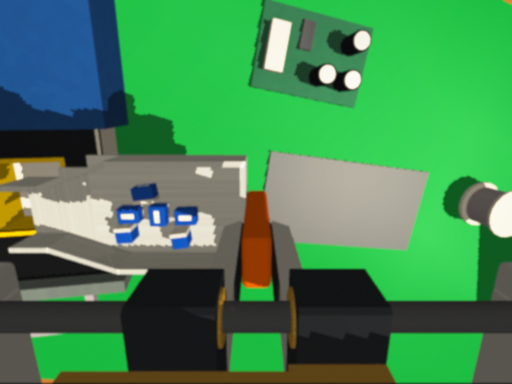

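The wrist view shows six relays still in the basin at (115–200, 180–250) and the spout at (31,206), overlapping the yellow mouth at left. The spout measures (584,143,94) against a predicted (583,142,95). Tilting now.

```bash
python3 -m handwheel '[{"offset":[0,-0.4,-0.4],"twist":[-2.5,0,0],"grip":0},{"offset":[0,-0.7,-0.8],"twist":[-5,0,0],"grip":0},{"offset":[0,-1.1,-1.3],"twist":[-7.5,0,0],"grip":0},{"offset":[0,-1.5,-1.7],"twist":[-10,0,0],"grip":0},{"offset":[0,-1.9,-2.5],"twist":[-12.5,0,0],"grip":0},{"offset":[0,-2.4,-3.2],"twist":[-15,0,0],"grip":0},{"offset":[0,-2.9,-3.9],"twist":[-17.5,0,0],"grip":0},{"offset":[0,-3.4,-4.6],"twist":[-20,0,0],"grip":0},{"offset":[0,-3.4,-4.6],"twist":[-20,0,0],"grip":0},{"offset":[0,-3.4,-4.6],"twist":[-20,0,0],"grip":0}]'
python3 -m handwheel '[{"offset":[0,0,0],"twist":[0,0,0],"grip":0},{"offset":[0,0,0],"twist":[0,0,0],"grip":0},{"offset":[0,0,0],"twist":[0,0,0],"grip":0},{"offset":[0,0,0],"twist":[0,0,0],"grip":0},{"offset":[0,0,0],"twist":[0,0,0],"grip":0},{"offset":[0,0,0],"twist":[0,0,0],"grip":0}]'
python3 look.py w7.png;python3 pour.py -18,80,106.8,40
```

```text
time_s: 35.45
eef_pos: [0.6213, 0.0156, 0.2256]
eef_rot: [150.0, -0.0, 16.7]
wrist_force: [-0.1, 0.0, -2.1]
width: 0.168
gripper_force: 30.0
time_s: 36.2
eef_pos: [0.6211, 0.0159, 0.2256]
eef_rot: [150.0, 0.0, 16.8]
wrist_force: [-0.1, 0.2, -2.5]
width: 0.167
gripper_force: 30.0
px [48. 67.] xy 697 149 z 0.086 size [98. 71.] long axis yaw 17
px [ 16. 173.] xy 600 161 z 0.031 size [12. 10.] long axis yaw 6
px [452. 359.] xy 638 34 z 0.349 size [ 2. 11.] long axis yaw 109
-18,80,106.8,40 tcp [0.614 0.041 0.246] off [ 0.02 -1.22 -3.12] tw [-10.   0.  -0.]
```

View pics/w7.png

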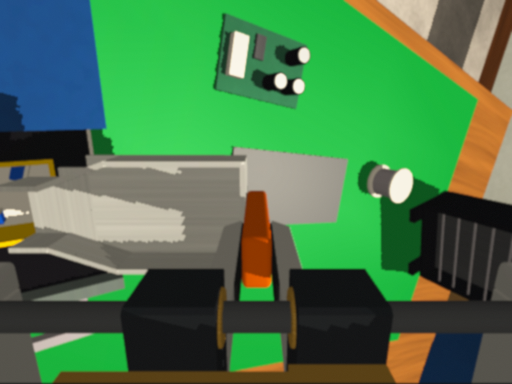

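The chute basin is empty and one relay shows in the bin at (16,173). I'll tilt further for a moment, then level.

```bash
python3 -m handwheel '[{"offset":[0,-0.6,-1.5],"twist":[-5,0,0],"grip":0},{"offset":[0,-1.2,-3.1],"twist":[-10,0,0],"grip":0},{"offset":[0,-1.2,-3.1],"twist":[-10,0,0],"grip":0},{"offset":[0,-1.2,-3.1],"twist":[-10,0,0],"grip":0},{"offset":[0,-1.2,-3.1],"twist":[-10,0,0],"grip":0},{"offset":[0,-1.2,-3.1],"twist":[-10,0,0],"grip":0},{"offset":[0,-1.2,-3.1],"twist":[-10,0,0],"grip":0},{"offset":[0,-1.2,-3.1],"twist":[-10,0,0],"grip":0}]'
python3 pour.py -18,85,106.8,30 -18,100,106.8,15 -18,120,106.8,0 -60,140,106.8,0
```

```text
time_s: 37.25
eef_pos: [0.6136, 0.0404, 0.2464]
eef_rot: [140.0, -0.0, 16.7]
wrist_force: [-0.1, -0.1, -2.4]
width: 0.171
gripper_force: 30.0
-18,85,106.8,30 tcp [0.622 0.015 0.231] off [0.03 1.03 2.93] tw [10.   0.  -0.1]
-18,100,106.8,15 tcp [ 0.631 -0.017  0.206] off [0.04 2.   6.93] tw [25.   0.  -0.1]
-18,120,106.8,0 tcp [ 0.638 -0.038  0.18 ] off [ 0.04  1.96 10.37] tw [40.   0.  -0.1]
-60,140,106.8,0 tcp [ 0.65  -0.078  0.2  ] off [ 0.05  6.46 11.54] tw [40.   0.  -0.1]
```

```bash
python3 -m handwheel '[{"offset":[0,0.5,1.5],"twist":[5,0,0],"grip":0},{"offset":[0,1,2.9],"twist":[10,0,0],"grip":0},{"offset":[0,1.5,4.9],"twist":[17.5,0,0],"grip":0},{"offset":[0,2,6.9],"twist":[25,0,0],"grip":0},{"offset":[0,2,8.6],"twist":[32.5,0,0],"grip":0},{"offset":[0,2,10.4],"twist":[40,0,0],"grip":0},{"offset":[0,4,11],"twist":[40,0,0],"grip":0},{"offset":[0,6.5,11.5],"twist":[40,0,0],"grip":0},{"offset":[0,6.5,11.5],"twist":[40,0,0],"grip":0}]'
python3 look.py w8.png
python3 pour.py P,631,-183,60,94.7 P,631,-183,5,94.7
```

```text
time_s: 38.38
eef_pos: [0.6509, -0.0793, 0.2026]
eef_rot: [179.7, -0.2, 16.7]
wrist_force: [0.1, 0.6, -2.7]
width: 0.17
gripper_force: 30.0
px [54. 65.] xy 703 152 z 0.086 size [110.  77.] long axis yaw 17
px [  8. 164.] xy 592 190 z 0.048 size [15. 10.] long axis yaw 35
P,631,-183,60,94.7 tcp [ 0.639 -0.281  0.124] off [-6.91 19.1   7.84] tw [ 0.1 -0.1 12. ]
P,631,-183,5,94.7 tcp [ 0.639 -0.281  0.068] off [-6.92 19.09 13.34] tw [ 0.1 -0.1 12. ]
```

View pics/w8.png

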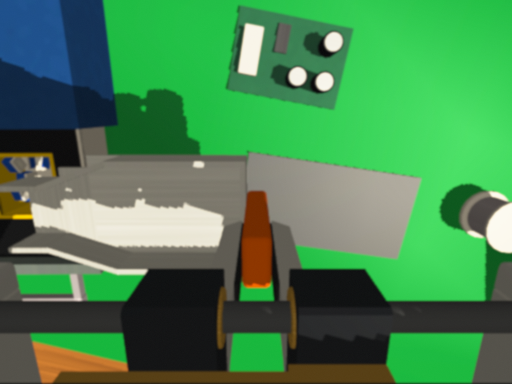

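The chute is empty in this view and the relays show inside the yellow mouth at (25,165). I'll carry the chute over its pad and check for strays.

```bash
python3 -m handwheel '[{"offset":[-0.7,2,1],"twist":[0,0,2],"grip":0},{"offset":[-1.8,5,3],"twist":[0,0,4],"grip":0},{"offset":[-3,9,5],"twist":[0,0,6],"grip":0},{"offset":[-4.5,13,7],"twist":[0,0,8],"grip":0},{"offset":[-6,17,7.8],"twist":[0,0,10],"grip":0},{"offset":[-6.9,19.1,7.8],"twist":[0,0,12],"grip":0},{"offset":[-6.9,19.1,7.8],"twist":[0,0,12],"grip":0},{"offset":[-6.9,19.1,7.8],"twist":[0,0,12],"grip":0}]'
python3 - <<'E'
from h import *
out=[]
for n in('top','scene'):
    im,d,K,T=snap(n); W=cloud(d,K,T)
    hsv=cv2.cvtColor(im,cv2.COLOR_RGB2HSV)
    m=((hsv[...,0]>100)&(hsv[...,0]<130)&(hsv[...,1]>90)&(hsv[...,2]>40)).astype(np.uint8)
    k,l,s,c=cv2.connectedComponentsWithStats(m)
    for i in range(1,k):
        if s[i,4]>3: print(n,c[i].round(),s[i,4],np.nanmedian(W[l==i],0).round(3))
    for q in cams.find_in('relay1',n): print(n,'relay',q['score'],(np.array(q['box'])*[512,384,512,384]).round())
    if n=='top': out.append(cv2.resize(im[120:220,150:350],(800,400),interpolation=cv2.INTER_CUBIC))
    else: out.append(cv2.resize(im[180:300,260:500],(400,200),interpolation=cv2.INTER_CUBIC))
c=np.zeros((600,800,3),np.uint8); c[:400]=out[0]; c[400:,:400]=out[1]; cv2.imwrite('pics/t3.png',c[:,:,::-1])
E
python3 pour.py P,631,-183,60,94.7 P,631,-183,5,94.7
```

```text
time_s: 39.42
eef_pos: [0.6387, -0.2792, 0.1226]
eef_rot: [-180.0, -0.0, 4.8]
wrist_force: [-0.3, 0.1, -1.4]
width: 0.167
gripper_force: 30.0
top [199. 116.] 3119 [0.721 0.204 0.086]
top [215. 160.] 13 [0.599 0.162 0.031]
top [205. 162.] 10 [0.587 0.19  0.049]
top [ 90. 173.] 110 [0.542 0.503 0.123]
top [208. 172.] 20 [0.558 0.181 0.044]
top [  2. 243.] 9 [0.357 0.801 0.016]
scene [494. 143.] 448 [0.429 0.844 0.054]
scene [414. 176.] 135 [0.555 0.503 0.115]
scene [307. 209.] 14 [0.567 0.183 0.043]
scene [300. 208.] 5 [0.554 0.166 0.028]
scene [328. 254.] 4629 [0.749 0.194 0.084]
P,631,-183,60,94.7 tcp [ 0.639 -0.281  0.124] off [ 0.01  0.16 -0.09] tw [ 0.  -0.   0.2]
P,631,-183,5,94.7 tcp [ 0.639 -0.281  0.068] off [0.01 0.16 5.41] tw [ 0.  -0.   0.2]
```

View pics/t3.png

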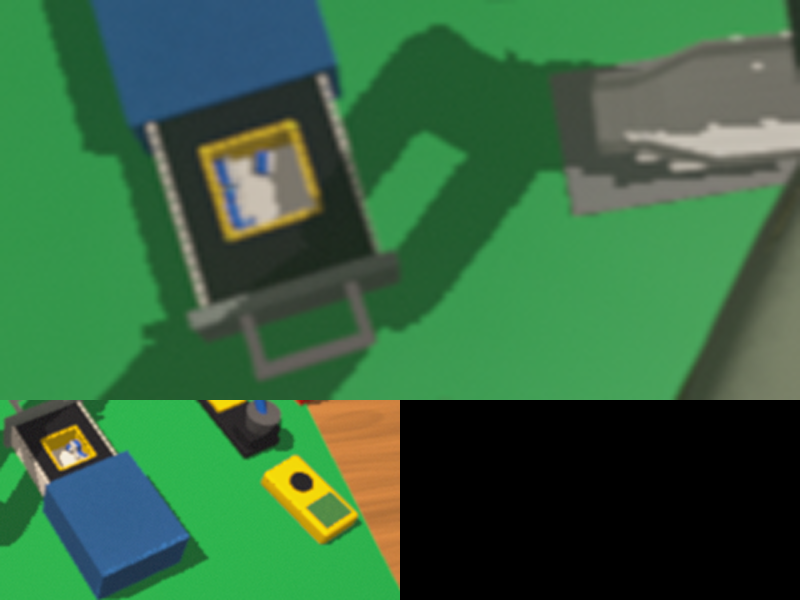

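The crop shows relays only inside the yellow bin at (235,180)–(260,160), with none on the cover or mat. Their highest surface is z ≈ 49, below the rim. Placing the chute.

```bash
python3 -m handwheel '[{"offset":[0,0.1,1.5],"twist":[0,0,0],"grip":0},{"offset":[0,0.1,3],"twist":[0,0,0],"grip":0},{"offset":[0,0.1,4.2],"twist":[0,0,0],"grip":0},{"offset":[0,0.1,5],"twist":[0,0,0],"grip":0},{"offset":[0,0.1,5.3],"twist":[0,0,0],"grip":0},{"offset":[0,0.1,5.3],"twist":[0,0,0],"grip":0},{"offset":[0,0.1,5.3],"twist":[0,0,0],"grip":0}]'
python3 -m handwheel '[{"offset":[0,0,0.15],"twist":[0,0,0],"grip":0},{"offset":[0,0,0.15],"twist":[0,0,0],"grip":0}]'
```

```text
time_s: 40.5
eef_pos: [0.6388, -0.2818, 0.0696]
eef_rot: [180.0, -0.1, 4.7]
wrist_force: [-0.3, 0.9, -1.6]
width: 0.168
gripper_force: 30.0
time_s: 40.75
eef_pos: [0.6389, -0.2819, 0.0685]
eef_rot: [180.0, -0.1, 4.7]
wrist_force: [-0.3, -0.4, 1.1]
width: 0.166
gripper_force: 30.0
```

```bash
python3 -m handwheel '[{"offset":[0,0,0],"twist":[0,0,0],"grip":0.3},{"offset":[0,0,0],"twist":[0,0,0],"grip":0.4},{"offset":[0,0,0],"twist":[0,0,0],"grip":0.4},{"offset":[0,0,-4],"twist":[0,0,0],"grip":0.4},{"offset":[0,0,-9],"twist":[0,0,0],"grip":0.4},{"offset":[0,0,-14],"twist":[0,0,0],"grip":0.4},{"offset":[0,0,-18],"twist":[0,0,0],"grip":0.4},{"offset":[0,0,-18],"twist":[0,0,0],"grip":0.4}]'
python3 look.py w9.png
python3 - <<'E'
import numpy as np,cv2
from chute import fit
fit(np.load('wrist.npy'),cv2.imread('w.png')[:,:,::-1].copy(),(.55,.71,-.31,-.06))
W=np.load('wrist.npy'); im=cv2.imread('w.png'); hsv=cv2.cvtColor(im,cv2.COLOR_BGR2HSV)
p=(hsv[...,1]<60)&(W[...,2]>.003)&(W[...,2]<.05)&(W[...,0]>.54)&(W[...,0]<.72)&(W[...,1]>-.315)&(W[...,1]<-.05)
p=cv2.morphologyEx(p.astype(np.uint8),cv2.MORPH_OPEN,np.ones((3,3)))>0
print('pad',cv2.minAreaRect((W[p][:,:2]*1000).astype(np.float32)))
E
python3 plan.py 580,-100,249,-73.2 449,121,249,106.8
```

```text
time_s: 41.75
eef_pos: [0.6407, -0.2829, 0.2534]
eef_rot: [179.7, -0.5, 4.8]
wrist_force: [0.6, -0.4, 0.2]
width: 0.397
gripper_force: 0.0
walls ((629.965087890625, -191.45651245117188), (88.22869873046875, 195.95895385742188), 4.682057857513428) z 0.037551662419717885
orange n 517 ztop 0.35478701317299066
grip top ((642.860595703125, -224.17626953125), (10.621686935424805, 44.85401916503906), 42.884124755859375)
floor z 0.007959997598871948
pad ((633.8095703125, -181.5095977783203), (114.26583099365234, 221.63328552246094), 8.07523250579834)
580,-100,249,-73.2 off [ -4.4  -18.64   0.02] tw [-0.  -0.3 78. ]
449,121,249,106.8 off [-15.62 -41.75  -0.08] tw [   0.3   -0.  -102. ]
```

View pics/w9.png

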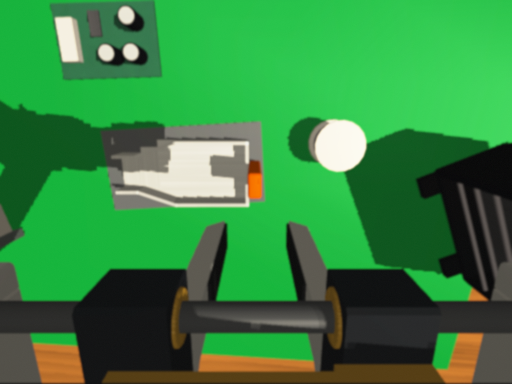

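The chute stands empty and level on the grey pad at (185,170), with its grip at (256,180), where it started. Now back to the handle.

```bash
python3 -m handwheel '[{"offset":[-1.5,-4.2,0],"twist":[0,0,-10.2],"grip":0.35},{"offset":[-3,-8.4,0],"twist":[0,0,-20.4],"grip":0.35},{"offset":[-4.5,-12.6,0],"twist":[0,0,-30.6],"grip":0.35},{"offset":[-6,-16.8,0],"twist":[0,0,-40.8],"grip":0.35},{"offset":[-8,-21,0],"twist":[0,0,-51],"grip":0.35},{"offset":[-10,-25,0],"twist":[0,0,-61.2],"grip":0.35},{"offset":[-11.5,-29.4,0],"twist":[0,0,-71.4],"grip":0.35},{"offset":[-13,-33.6,0],"twist":[0,0,-81.6],"grip":0.35},{"offset":[-14.5,-37.8,0],"twist":[0,0,-91.8],"grip":0.35},{"offset":[-15.7,-41.7,0],"twist":[0,0,-102],"grip":0.35}]'
python3 -m handwheel '[{"offset":[0,0,0],"twist":[0,0,0],"grip":0.35},{"offset":[0,0,0],"twist":[0,0,0],"grip":0.35}]'
python3 - <<'E'
from h import *
im,d,K,T=snap('wrist'); W=cloud(d,K,T)
b=(W[...,2]>.064)&(W[...,2]<.080)&(W[...,0]<.472)&(W[...,0]>.4)&(W[...,1]>.05)&(W[...,1]<.2)
print('bar',cv2.minAreaRect((W[b][:,:2]*1000).astype(np.float32)),b.sum(),np.median(W[b],0))
E
python3 plan.py 447,120.5,51,106.8
```

```text
time_s: 43.05
eef_pos: [0.4449, 0.1221, 0.2449]
eef_rot: [-179.7, -0.1, 107.1]
wrist_force: [-0.3, -0.2, 0.4]
width: 0.351
gripper_force: 0.0
time_s: 43.3
eef_pos: [0.4467, 0.1205, 0.2461]
eef_rot: [-179.8, 0.0, 106.7]
wrist_force: [-0.7, -0.3, 0.2]
width: 0.35
gripper_force: 0.0
bar ((450.60675048828125, 137.53550720214844), (124.64537048339844, 42.49176025390625), 89.84332275390625) 901 [0.44974877 0.13392031 0.07188405]
447,120.5,51,106.8 off [ 0.04  0.04 19.54] tw [-0.1  0.  -0.2]
```

```bash
python3 -m handwheel '[{"offset":[0,0,5],"twist":[0,0,0],"grip":0.35},{"offset":[0,0,10],"twist":[0,0,0],"grip":0.35},{"offset":[0,0,14],"twist":[0,0,0],"grip":0.35},{"offset":[0,0,17],"twist":[0,0,0],"grip":0.35},{"offset":[0,0,19.5],"twist":[0,0,0],"grip":0.35},{"offset":[0,0,19.5],"twist":[0,0,0],"grip":0.35},{"offset":[0,0,19.5],"twist":[0,0,0],"grip":0},{"offset":[0,0,19.5],"twist":[0,0,0],"grip":0},{"offset":[0,0,19.5],"twist":[0,0,0],"grip":0},{"offset":[0,0,19.5],"twist":[0,0,0],"grip":0}]'
python3 -m handwheel '[{"offset":[0,0.7,0],"twist":[0,0,0],"grip":0},{"offset":[0,2,0],"twist":[0,0,0],"grip":0},{"offset":[0,4,0],"twist":[0,0,0],"grip":0},{"offset":[0,6,0],"twist":[0,0,0],"grip":0},{"offset":[0,8,0],"twist":[0,0,0],"grip":0},{"offset":[0,10,0],"twist":[0,0,0],"grip":0},{"offset":[0,12,0],"twist":[0,0,0],"grip":0},{"offset":[0,13.3,0],"twist":[0,0,0],"grip":0},{"offset":[0,13.8,0],"twist":[0,0,0],"grip":0},{"offset":[0,13.8,0],"twist":[0,0,0],"grip":0}]'
python3 -m handwheel '[{"offset":[0,0.3,0],"twist":[0,0,0],"grip":0},{"offset":[0,0.5,0],"twist":[0,0,0],"grip":0},{"offset":[0,0.5,0],"twist":[0,0,0],"grip":0}]'
```

```text
time_s: 44.6
eef_pos: [0.4482, 0.1208, 0.0536]
eef_rot: [179.9, 0.1, 106.8]
wrist_force: [-1.2, -2.0, 6.1]
width: 0.103
gripper_force: 30.0
time_s: 45.85
eef_pos: [0.5813, 0.1611, 0.0537]
eef_rot: [179.8, 0.0, 106.8]
wrist_force: [2.1, 1.0, 5.1]
width: 0.101
gripper_force: 30.0
time_s: 46.22
eef_pos: [0.5845, 0.1621, 0.0537]
eef_rot: [180.0, 0.0, 106.8]
wrist_force: [-2.0, -1.3, 8.4]
width: 0.103
gripper_force: 30.0
```

```bash
python3 -m handwheel '[{"offset":[0,0.3,0],"twist":[0,0,0],"grip":0},{"offset":[0,0.5,0],"twist":[0,0,0],"grip":0},{"offset":[0,0.5,0],"twist":[0,0,0],"grip":0}]'
python3 -m handwheel '[{"offset":[0,0.3,0],"twist":[0,0,0],"grip":0},{"offset":[0,0.3,0],"twist":[0,0,0],"grip":0}]'
```

```text
time_s: 46.6
eef_pos: [0.5843, 0.1621, 0.0536]
eef_rot: [-179.4, 0.0, 106.8]
wrist_force: [-13.0, -4.4, 18.5]
width: 0.101
gripper_force: 30.0
time_s: 46.85
eef_pos: [0.5842, 0.162, 0.0535]
eef_rot: [-179.0, 0.0, 106.8]
wrist_force: [-19.8, -8.6, 24.3]
width: 0.103
gripper_force: 30.0
```

```bash
python3 -m handwheel '[{"offset":[0,-0.6,0],"twist":[0,0,0],"grip":0},{"offset":[0,-0.6,0],"twist":[0,0,0],"grip":0.3},{"offset":[0,-0.6,0],"twist":[0,0,0],"grip":0.35},{"offset":[0,-0.6,0],"twist":[0,0,0],"grip":0.35},{"offset":[0,-0.6,-5],"twist":[0,0,0],"grip":0.35},{"offset":[0,-0.6,-10],"twist":[0,0,0],"grip":0.35},{"offset":[-4,-3,-15],"twist":[0,0,0],"grip":0.35},{"offset":[-8,-6,-20],"twist":[0,0,0],"grip":0.35},{"offset":[-8,-6,-20],"twist":[0,0,0],"grip":0.35}]'
python3 cab.py w10.png
python3 - <<'E'
from h import *
im,d,K,T=snap('top'); W=cloud(d,K,T)
for t in ['relay1','chute','board','reel','iron_stand']:
    for m in cams.tip_of(t,'top'):
        p=m['point'];u,v=int(p[0]*512),int(p[1]*384); print(t,round(m['score'],2),(u,v),W[v,u].round(3))
cv2.imwrite('pics/t4.png',im[:,:,::-1])
E
python3 - <<'E'
import cv2,numpy as np
cv2.imwrite('pics/f.png',cv2.resize(np.hstack([cv2.imread('pics/w10.png'),cv2.imread('pics/t4.png')]),(800,300),interpolation=cv2.INTER_AREA))
E
```

```text
time_s: 47.98
eef_pos: [0.5592, 0.0689, 0.2564]
eef_rot: [179.6, 0.1, 106.6]
wrist_force: [0.5, 0.8, -0.6]
width: 0.349
gripper_force: 0.0
cab top ((726.604248046875, 203.9468994140625), (187.58253479003906, 159.35142517089844), 17.093040466308594) z 0.08601544212314902
handle 0.92 (295, 106) [0.58  0.161 0.072]
[0.5689, 0.0826, 0.1287, 0.3784]
bar ((603.498046875, 166.67294311523438), (48.78239822387695, 154.7980499267578), 16.777441024780273) 1656 [0.59724435 0.16911209 0.07195078]
chute 0.82 (372, 304) [ 0.162 -0.299  0.004]
chute 0.57 (329, 151) [ 0.628 -0.194  0.01 ]
board 0.59 (289, 100) [ 0.801 -0.074  0.004]
reel 0.79 (388, 131) [ 0.676 -0.368  0.053]
iron_stand 0.56 (105, 187) [0.522 0.498 0.022]
```

View pics/f.png

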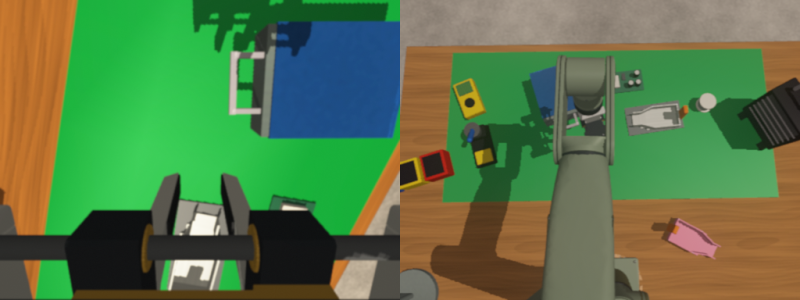

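The drawer is shut with no gap between front and top at (265,80). The chute is on its pad, the mat is clear, and the bystanders haven't moved.

```bash
python3 -c "
from rig import r
print(r.finish_job())"
```

```text
the job is handed in; nothing more can be done
None
```

I poured all six relays into the bin, set the empty chute back on its pad, pushed the drawer fully shut and handed the job in at about 48 s; the hand-in returned no verdict.

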